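# Cover the stone for the night

## Task

The stone on the inspection stand has been checked and is to be covered for the night: swing the loupe well clear to one side, and set the taller of the two square aluminium pots upside down over the brass dop as a dust cover, with its rim flat on the stand's plate all round. Set the pot down gently (you may lay it on its side on the bench on the way), and do not drop it or let it topple. Do not touch or shift the dop and its stone, and leave everything else where it stands.

Things in the scene. Friction and masses are not known exactly. Their poses are not given: they have to be found in the camera images.
- pot: the taller square aluminium pot, open on top: 58 x 58 mm outside, 80 mm tall, walls 3 mm (inside 52 x 52 mm, 77 mm deep, its four upright corners filled inside by a 5 mm radius), straight flat sides, about 0.13 kg. It starts mouth-up on the mat. Origin: centre of the underside of its floor; z runs along the pot from floor to mouth (up at the start, down when turned over); x and y are square to its sides. It lies still on any flat side.
- pot_rim (a point): centre of the tall pot's mouth, 80 mm from its origin along its z
- dop: brass dop, a turned holder 28 mm in diameter and 46 mm tall with a small stone in jaws on top, 0.14 kg, standing loose on the plate of the stand. Origin: centre of its underside, z up. The tall pot has about 12 mm of room all round it; the low pot is not deep enough
- stand: inspection stand, fixed: a steel base plate 220 (x) x 160 (y) x 18 mm high (top surface 18 mm above the bench) with an upright post 14 mm in diameter that rises to 168 mm above the bench at x = +85 mm, y = 0 of the plate. Origin: centre of the plate's underside, on the bench
- loupe_arm (a joint): swing angle of the loupe arm about the upright post, rad; 0: the arm points along the plate's -x from the post, so the loupe hangs over the dop; positive turns it anticlockwise from above (towards the plate's -y). Range -1.9 to 1.9; light friction (about 0.5 N at the loupe) holds it where it is left. It starts within 0.3 of zero
- loupe (a point): centre of the top face of the loupe, a black upright barrel 38 mm in diameter (42 mm over its rings) and 45 mm tall, 120 mm from the post's axis, top 147 mm and underside 102 mm above the bench; a flat bar 10 mm wide, 133 to 145 mm above the bench, joins it to the post
- pivot (a point): point on the post's axis, 147 mm above the bench, about which the loupe arm swings
- low_pot: the lower square aluminium pot, 58 x 58 x 38 mm tall, mouth-up on the mat, bystander. Origin: centre of its underside
- bottle: amber oil bottle with black cap, 48 mm in diameter, 125 mm tall, bystander standing on the mat. Origin: centre of its underside
- post: clamp post, fixed to the bench: foot 70 mm in diameter, column 26 mm, on top a cross head 90 mm long along its x (from -50 to +39 mm, 36 mm thick, 138 to 176 mm above the bench) and a knob up to 192 mm above the bench. Origin: centre of its foot, on the bench
- screwdriver: screwdriver with blue handle lying on the bench, bystander: along its x from -83 mm (end of the handle) to +84 mm (tip), 22 mm wide, 18 mm tall. Origin: on the bench under it
- mat: black rubber bench mat, fixed, 250 (x) x 240 (y) x 3 mm, on which both pots and the bottle stand. Origin: centre of its underside
There are look-alikes about, which are no part of the job. Leave any blue or red look-alike of the pot alone.

How it is judged:
By the outcome, as a careful person would: the job done as asked, in the order asked, and still so for the second after the job is handed in, with the robot touching nothing.
It also fails if it takes over 72 s, if anything falls off the work surface, if the arm or the gripper's body presses on something with over 40 N, if the wrist force passes 120 N, or if a joint passes its speed limit or range.

## Robot

A 7-joint arm with a two-finger parallel gripper is mounted at the origin on the work surface. World frame = base frame: x ahead of the robot, y to its left, z up, the work surface at z = 0. Lengths are in m, angles in rad, forces in N, time in s.
With the tool pointing down it reaches from about 0.425 to 1.025 m from the base axis. Payload 3.6 kg.
Tool frame: the origin (TCP) lies midway between the tips of the shut fingers; the grasp point (between the pads) lies 19 mm behind it; z points along the fingers, y is the direction in which the jaws open and shut (so a half turn about z gives the same grasp; the last joint's range is limited). The gripper opens to 85 mm and grips with 20 to 120 N. Pads are 22 mm wide; open, the fingers measure 114 mm over their backs; the gripper's body (76 mm by 85 mm) begins 54 mm behind the grasp point. The pads swing forward as they close: fully open they stand 13 mm farther back than shut.
Start: joints at [1.127, 0.591, 0.048, 1.609, -0.033, 0.943, -0.034], TCP at [0.248, -0.681, 0.231] pointing down, gripper open.
Joint ranges: [-2.69, 2.69], [-0.47, 2.24], [-1.27, 1.36], [0.19, 2.51], [-1.53, 4.68], [0.08, 2.07], [-3.09, 3.09]. Speed limits (rad/s): [2.57, 2.57, 3.14, 3.14, 3.14, 3.14, 3.14].

## Interface

Orientations are given as a unit quaternion [x, y, z, w].
In Python, from bench import env gives the robot as it stands.
- The arm moves only by the tool play_rows, never from a script. Its argument "motion" is a list of rows, each a list of 2 entries, a list of its own where there are three numbers: the shift along the tool's x, y, z in m, then the turn, a rotation vector about the tool's x, y, z in rad. In form: [[[dx, dy, dz], [wx, wy, wz]], ...]. A call has 1 to 20 rows; each row is the pose to reach, as a shift and turn from the pose measured when the call began, along the tool's axes at that moment; what a row does not reach only later rows make up. A row lasts 1/10 s, in which the tool goes at most 50 mm and 8.59 degrees, less where a joint would pass 70% of its speed; a pose out of reach is approached as far as the arm can. A call with a gripper value outside its range is refused whole. "gripper" is the closure in counts, from 0 (fully open) to 255 (shut), set as the call begins (left out, the last holds). The fingers move at their own pace and stop on an object; "newtons" is the grip in N (left out, the last holds). Time passes only in rows, so rows that repeat a pose let the fingers close. It gives the time, the measured TCP pose, the force and the opening at its end, in the units of the state.
- env.read_state(): the state, without advancing time (a new reading comes with each control period).
- env.snapshot(name): name is "scene" or "side" or "wrist"; returns a dict with "pixels" (480x640x3 uint8, red, green, blue), "mtx" (3x3 intrinsics, pixels), "eye" and "rotation" of the camera in the world. Camera axes: x right, y up, looking along -z (the intrinsics and any distortion apply to the point x, -y, -z); pixel columns grow to the right and rows downward; lengths in m; the calibration is good to about 2 mm. A picture is of the moment at which its call begins. There is no depth.
- env.hand_in(): hands the job in, once; it reports no verdict.
The state is a dict: "clock": time; "joints": joint angles; "dq": joint speeds; "tau": joint torques, N m; "ee_pos": TCP position; "orientation": TCP orientation; "wrist_force": force on the tool from outside, world axes, zero at the start; "ft_torque": the same for the moment, N m; "gripper_width": opening from 0.0 (shut) to 1.0 (fully open).
Only numpy, scipy, OpenCV 4.12 (cv2) and the standard library are available. Lean on these libraries where they do the work, as an engineer would, in place of code of your own. Each camera call takes 0.05 s, during which the arm holds its last target.

## Working session

There is one attempt and no reset: what is moved stays moved. The work goes in short steps, Python scripts to look and compute and a tool call to move; the robot and the scene stay as the last step left them, time stands still between calls to the robot, and variables do not carry over. Pictures are saved under pics/ and viewed, and the job is handed in when it is done.

Besides the shell and the picture viewer there is one more tool, called after "Call:" as name(argument=value, ...) on one line, values as JSON. play_rows: Moves the arm, as the interface text tells. Its arguments: {"type":"object","properties":{"motion":{"type":"array","items":{"type":"array"}},"gripper":{"type":"number"},"newtons":{"type":"number"}},"required":["motion"]}

```bash
ls; mkdir -p pics; python3 - <<'E'
from bench import env
import cv2
s=env.read_state();print({k:s[k] for k in s})
for n in("scene","side","wrist"):
    d=env.snapshot(n);cv2.imwrite(f"pics/a_{n}.png",d["pixels"][:,:,::-1]);print(n,d["mtx"],d["eye"],d["rotation"],[k for k in d])
E
```

```text
pics
{'clock': 0.0, 'joints': array([ 1.12748997,  0.59213009,  0.04830464,  1.6098217 , -0.03325966,
        0.94269841, -0.0337041 ]), 'dq': array([-0.00056804,  0.00341347, -0.0002919 ,  0.0003136 , -0.00010102,
        0.00023798,  0.00029805]), 'tau': array([-7.20669814e-04, -5.48693347e+01,  1.54602226e+00, -1.98124856e+01,
        9.38949961e-03,  8.80456239e-03,  1.90967242e-06]), 'ee_pos': array([ 0.24818053, -0.68032058,  0.2301334 ]), 'orientation': array([ 9.84734394e-01,  1.74060057e-01, -2.75760603e-04, -1.09259068e-03]), 'wrist_force': array([ 0.0707378 , -0.24192926, -0.93883692]), 'ft_torque': array([-0.03586687,  0.0458602 , -0.02035156]), 'gripper_width': 1.00192788010335}
scene [[518.19652386   0.         326.41675571]
 [  0.         518.19652386 243.73660433]
 [  0.           0.           1.        ]] [ 0.98107634 -0.44622337  1.03981684] [0.26684234 0.1198967  0.37035417 0.88162222] ['pixels', 'mtx', 'eye', 'rotation']
side [[618.19220431   0.         322.31367712]
 [  0.         618.19220431 225.66288664]
 [  0.           0.           1.        ]] [0.46555701 1.13779916 0.97741988] [-0.00873645  0.44841885  0.89283655 -0.04107443] ['pixels', 'mtx', 'eye', 'rotation']
wrist [[389.39718273   0.         318.74235186]
 [  0.         389.39718273 235.94123542]
 [  0.           0.           1.        ]] [ 0.31178689 -0.65723889  0.37290518] [-0.11043915  0.07827951 -0.56736029  0.81226708] ['pixels', 'mtx', 'eye', 'rotation']
```

View pics/a_scene.png

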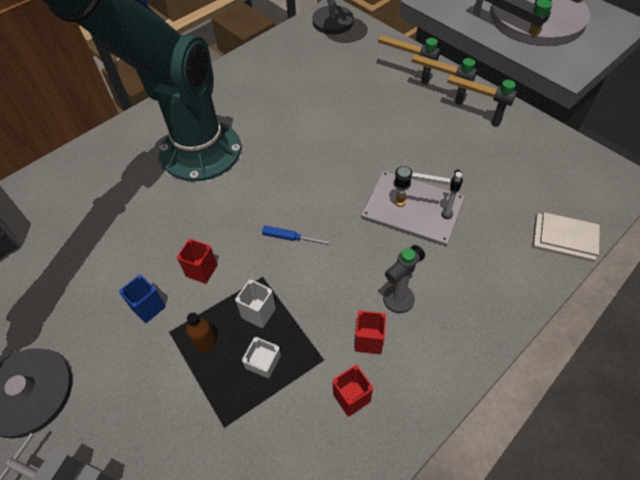

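View pics/a_side.png

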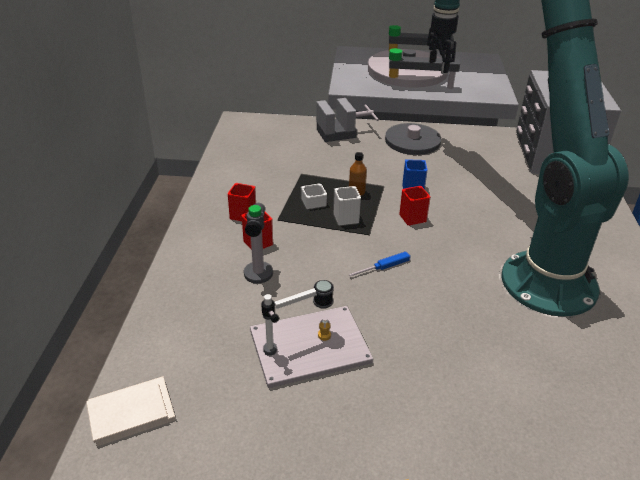

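View pics/a_wrist.png

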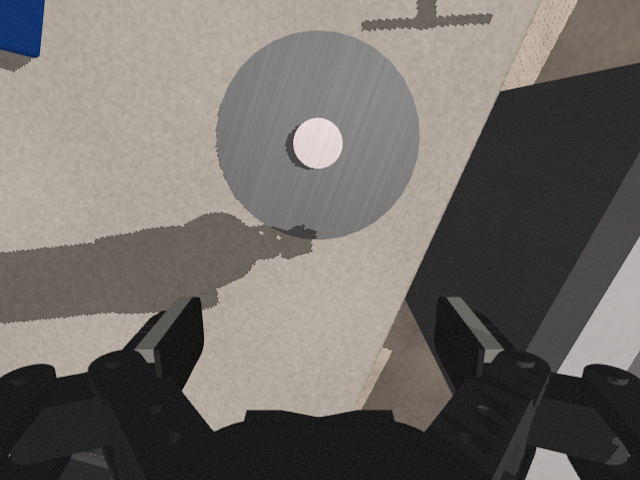

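```bash
cat > h.py <<'E'
import numpy as np, cv2
from scipy.spatial.transform import Rotation as R
def cam(d): return np.array(d["mtx"]),np.array(d["eye"]),R.from_quat(d["rotation"]).as_matrix()
def ray(d,uv):
    K,e,M=cam(d); uv=np.atleast_2d(np.array(uv,float))
    c=np.c_[(uv[:,0]-K[0,2])/K[0,0],-(uv[:,1]-K[1,2])/K[1,1],-np.ones(len(uv))]
    v=c@M.T; return e,v/np.linalg.norm(v,axis=1)[:,None]
def onz(d,uv,z):
    e,v=ray(d,uv); t=(z-e[2])/v[:,2]; return e+t[:,None]*v
def proj(d,P):
    K,e,M=cam(d); c=(np.atleast_2d(P)-e)@M
    return np.c_[K[0,0]*c[:,0]/-c[:,2]+K[0,2],K[1,1]*-c[:,1]/-c[:,2]+K[1,2]]
def tri(d1,u1,d2,u2):
    e1,v1=ray(d1,u1);e2,v2=ray(d2,u2);v1=v1[0];v2=v2[0]
    s=np.linalg.lstsq(np.c_[v1,-v2],e2-e1,rcond=None)[0]
    a=e1+s[0]*v1;b=e2+s[1]*v2
    return (a+b)/2,np.linalg.norm(a-b)
def save(d,n,box=None,f=1):
    im=d["pixels"][:,:,::-1]
    if box: im=im[box[1]:box[3],box[0]:box[2]]
    cv2.imwrite(f"pics/{n}.png",cv2.resize(im,None,fx=f,fy=f,interpolation=cv2.INTER_CUBIC))
E
python3 - <<'E'
from h import *; from bench import env
import pickle
D={n:env.snapshot(n) for n in("scene","side")}
pickle.dump(D,open("d0.pkl","wb"))
save(D["scene"],"b1",(220,260,320,390),6);save(D["scene"],"b2",(350,150,480,250),6)
save(D["side"],"b3",(270,160,400,250),6);save(D["side"],"b4",(235,270,385,390),5)
E
```

```text
(no output)
```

View pics/b1.png

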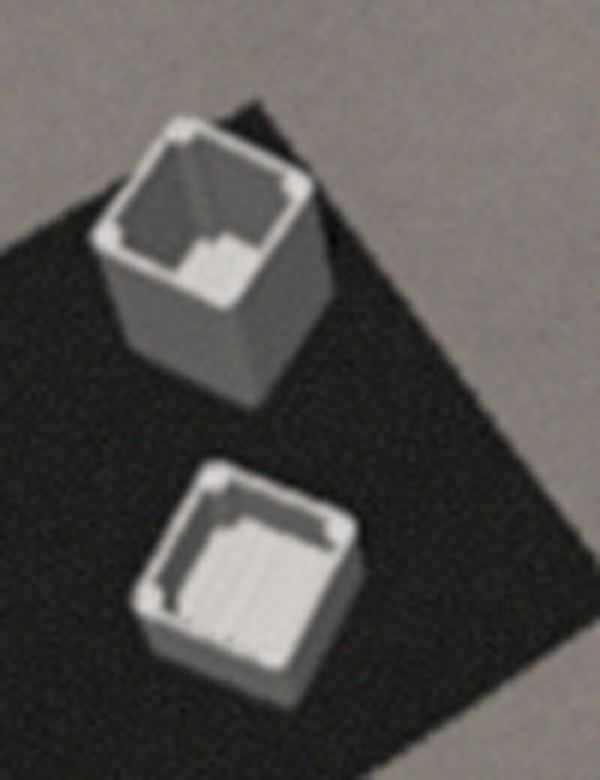

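View pics/b2.png

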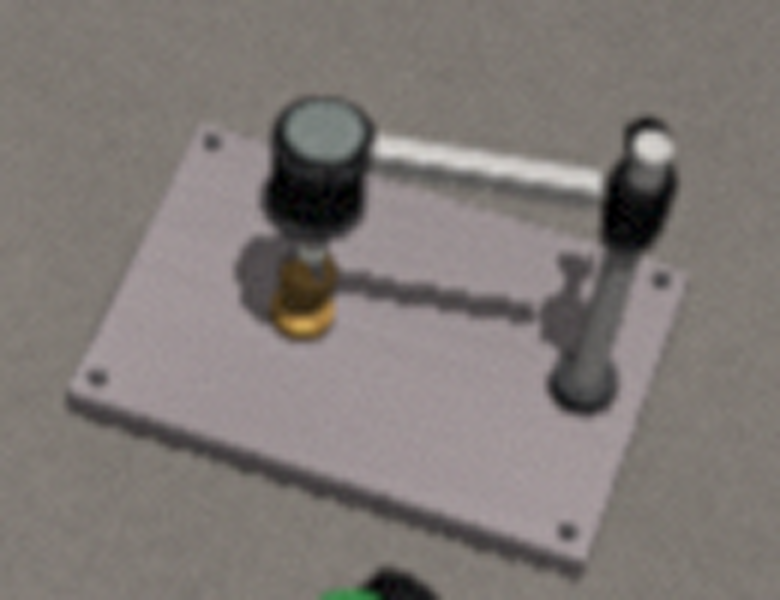

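View pics/b3.png

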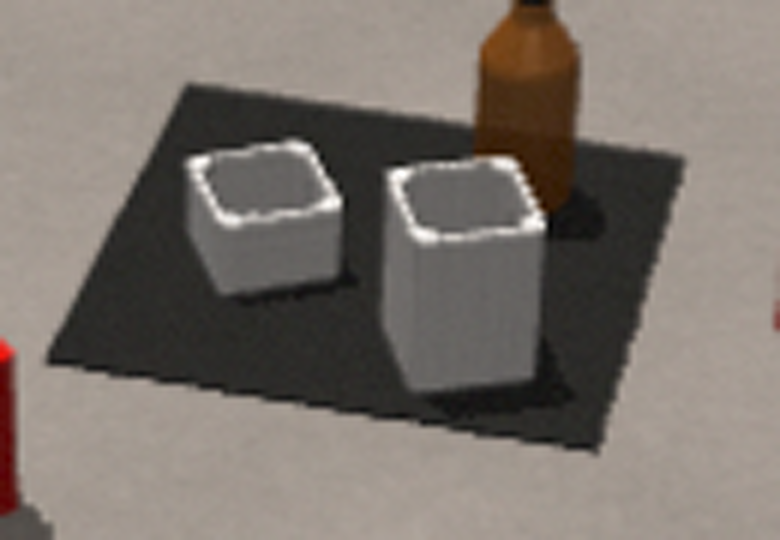

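View pics/b4.png

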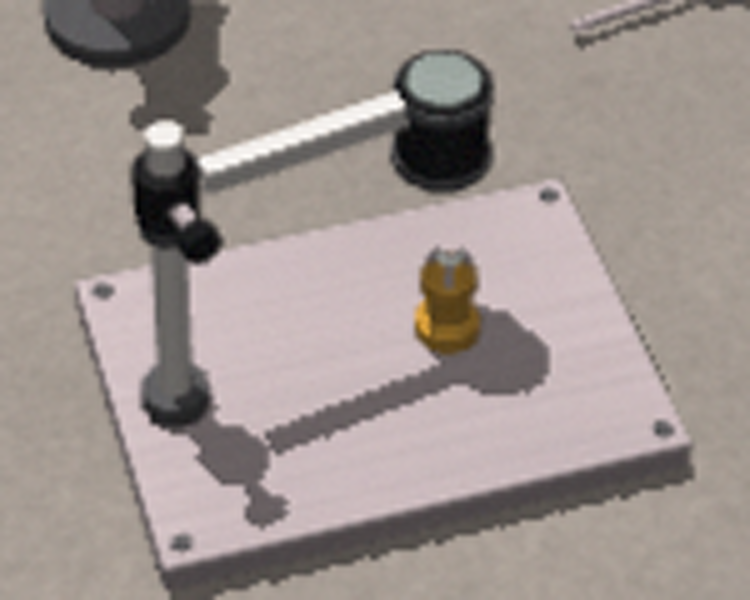

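```bash
cat > m.py <<'E'
from h import *
import pickle
D=pickle.load(open("d0.pkl","rb"));A,B=D["scene"],D["side"]
f=lambda p,s,o:(np.array(p,float)+.5)/s-.5+np.array(o)
S1=lambda p:f(p,6,(220,260));S2=lambda p:f(p,6,(350,150));V3=lambda p:f(p,6,(270,160));V4=lambda p:f(p,5,(235,270))
def quad(P,n):
    c=P.mean(0);print(n,"centre",c.round(4),"edges",np.linalg.norm(np.roll(P,-1,0)-P,axis=1).round(4),"dirs",[round(float(np.degrees(np.arctan2(*(np.roll(P,-1,0)-P)[i,1::-1]))),1) for i in range(4)])
if __name__=="__main__":
    pa=[S1(p) for p in[(180,118),(313,185),(228,307),(92,238)]]
    pb=[V3(p) for p in[(385,175),(513,157),(547,222),(428,243)]]
    quad(onz(A,pa,.083),"potA");quad(onz(B,pb,.083),"potB")
    sa=[S2(p) for p in[(205,122),(687,275),(580,568),(68,395)]]
    sb=[V4(p) for p in[(563,180),(78,285),(165,570),(690,442)]]
    quad(onz(A,sa,.018),"stA");quad(onz(B,sb,.018),"stB");print(onz(A,sa,.018).round(3),onz(B,sb,.018).round(3))
    print("potlow",)
    la=[S1(p) for p in[(210,460),(358,525),(287,668),(133,600)]];quad(onz(A,la,.041),"lowA")
    print("loupe",onz(A,S2((323,132)),.147),onz(B,V4((445,80)),.147),tri(A,S2((323,132)),B,V4((445,80))))
    print("posttop",onz(A,S2((654,150)),.168),onz(B,V4((165,135)),.168),tri(A,S2((654,150)),B,V4((165,135))))
    print("dop",onz(A,S2((303,313)),.022),onz(B,V4((448,327)),.022))
    print("doptop",tri(A,S2((313,252)),B,V4((448,257))))
    for n,p in dict(bottlecap=(193,318),clamp=(408,256),blue=(143,298),red1=(198,260),red2=(370,330),red3=(352,390)).items(): print(n,onz(A,p,.08 if n!="clamp" else .19).round(3))
    print("screwdriver",onz(A,[(263,229),(328,243)],.009).round(3)); print("clampfoot",onz(A,(399,298),.005))
    print("mat",onz(A,[(262,277),(323,358),(224,426),(170,332)],.003).round(3))
E
python3 m.py
```

```text
potA centre [ 0.4938 -0.2039  0.083 ] edges [0.0562 0.0541 0.0562 0.0547] dirs [16.5, -73.3, -162.8, 106.7]
potB centre [ 0.49   -0.2101  0.083 ] edges [0.0592 0.0525 0.0547 0.0552] dirs [-159.3, 108.5, 23.5, -66.7]
stA centre [0.5462 0.2593 0.018 ] edges [0.2162 0.1614 0.2172 0.1628] dirs [21.7, -67.6, -158.0, 112.1]
stB centre [0.5423 0.2581 0.018 ] edges [0.2191 0.1573 0.2182 0.1571] dirs [22.8, 112.2, -157.2, -68.1]
[[0.415 0.294 0.018]
 [0.616 0.374 0.018]
 [0.678 0.225 0.018]
 [0.476 0.144 0.018]] [[0.471 0.143 0.018]
 [0.673 0.228 0.018]
 [0.613 0.373 0.018]
 [0.412 0.289 0.018]]
potlow
lowA centre [ 0.5871 -0.2692  0.041 ] edges [0.0579 0.0547 0.0587 0.0554] dirs [21.1, -66.9, -158.3, 112.3]
loupe [[0.52160577 0.22896415 0.147     ]] [[0.51967552 0.22475524 0.147     ]] (array([0.52091845, 0.22751359, 0.14873199]), np.float64(0.0029937340562199515))
posttop [[0.62448854 0.29293397 0.168     ]] [[0.62136317 0.28966162 0.168     ]] (array([0.62296418, 0.29165204, 0.16907667]), np.float64(0.003933836102428071))
dop [[0.51755571 0.24169939 0.022     ]] [[0.51441579 0.23956407 0.022     ]]
doptop (array([0.51673131, 0.24034316, 0.06316219]), np.float64(0.0029807906045821245))
bottlecap [[ 0.447 -0.326  0.08 ]]
clamp [[0.694 0.038 0.19 ]]
blue [[ 0.335 -0.374  0.08 ]]
red1 [[ 0.34  -0.235  0.08 ]]
red2 [[ 0.719 -0.088  0.08 ]]
red3 [[ 0.779 -0.201  0.08 ]]
screwdriver [[ 0.332 -0.052  0.009]
 [ 0.473  0.033  0.009]]
clampfoot [[0.69045923 0.04370793 0.005     ]]
mat [[ 0.431 -0.14   0.003]
 [ 0.672 -0.176  0.003]
 [ 0.637 -0.411  0.003]
 [ 0.396 -0.372  0.003]]
```

```bash
cat >> h.py <<'E'
def Rt(phi,tau,flip=0):
    """tool z in vertical plane azimuth phi(deg), tilted tau(deg) outward from down; x along +r (flip: -r) when tau=0"""
    p,t=np.radians([phi,tau]);r=np.array([np.cos(p),np.sin(p),0]);k=np.array([0,0,1.])
    z=-np.cos(t)*k+np.sin(t)*r; y=np.cross(k,r)*(1 if flip else -1)
    return np.c_[np.cross(y,z),y,z]
def plan(pos,Rm):
    from bench import env
    s=env.read_state();R0=R.from_quat(s["orientation"]).as_matrix()
    d=R0.T@(np.array(pos)-s["ee_pos"]);w=R.from_matrix(R0.T@Rm).as_rotvec()
    print("t",round(s["clock"],2),"shift",d.round(4),"turn",w.round(4),"| F",s["wrist_force"].round(1),"w",round(float(s["gripper_width"]),3))
def where():
    from bench import env
    s=env.read_state();print("t",s["clock"],"pos",s["ee_pos"].round(4),"q",s["joints"].round(3),"F",s["wrist_force"].round(2),"w",round(float(s["gripper_width"]),3))
    M=R.from_quat(s["orientation"]).as_matrix();print("x",M[:,0].round(3),"y",M[:,1].round(3),"z",M[:,2].round(3))
E
python3 -c "
from h import *
plan([.56,-.3,.30],Rt(110,0))
plan([.521,.227,.30],Rt(212,0))"
```

```text
t 0.25 shift [ 0.4233 -0.2509 -0.069 ] turn [-9.00e-04 -9.00e-04 -1.57e+00] | F [-1.  -1.   0.5] w 1.0
t 0.25 shift [ 0.5673 -0.7593 -0.0685] turn [-1.000e-04  1.700e-03  2.933e+00] | F [-1.  -1.   0.5] w 1.0
```

Call:
play_rows(motion=[[[0.423,-0.251,-0.07],[0,0,-1.57]],[[0.423,-0.251,-0.07],[0,0,-1.57]],[[0.423,-0.251,-0.07],[0,0,-1.57]],[[0.423,-0.251,-0.07],[0,0,-1.57]],[[0.423,-0.251,-0.07],[0,0,-1.57]],[[0.423,-0.251,-0.07],[0,0,-1.57]],[[0.423,-0.251,-0.07],[0,0,-1.57]],[[0.423,-0.251,-0.07],[0,0,-1.57]],[[0.423,-0.251,-0.07],[0,0,-1.57]],[[0.423,-0.251,-0.07],[0,0,-1.57]],[[0.423,-0.251,-0.07],[0,0,-1.57]],[[0.423,-0.251,-0.07],[0,0,-1.57]]], gripper=0)

```text
clock: 1.45
ee_pos: [0.5608, -0.2982, 0.3012]
orientation: [0.572, 0.82, 0.001, -0.0]
wrist_force: [0.3, -0.1, -0.6]
gripper_width: 0.999
```

```bash
python3 -c "
from h import *
where();plan([.521,.227,.30],Rt(212,0))"
```

```text
t 1.45 pos [ 0.5608 -0.2982  0.3012] q [ 0.717  0.435 -0.42   1.737  0.203  1.013  0.577] F [ 0.29 -0.08 -0.6 ] w 0.999
x [-0.345  0.938  0.001] y [0.938 0.345 0.001] z [ 0.     0.001 -1.   ]
t 1.45 shift [0.5066 0.1441 0.0019] turn [ 1.4000e-03 -4.0000e-04 -1.7767e+00] | F [ 0.3 -0.1 -0.6] w 0.999
```

Call:
play_rows(motion=[[[0.506,0.144,0.002],[0,0,-1.777]],[[0.506,0.144,0.002],[0,0,-1.777]],[[0.506,0.144,0.002],[0,0,-1.777]],[[0.506,0.144,0.002],[0,0,-1.777]],[[0.506,0.144,0.002],[0,0,-1.777]],[[0.506,0.144,0.002],[0,0,-1.777]],[[0.506,0.144,0.002],[0,0,-1.777]],[[0.506,0.144,0.002],[0,0,-1.777]],[[0.506,0.144,0.002],[0,0,-1.777]],[[0.506,0.144,0.002],[0,0,-1.777]],[[0.506,0.144,0.002],[0,0,-1.777]],[[0.506,0.144,0.002],[0,0,-1.777]],[[0.506,0.144,0.002],[0,0,-1.777]],[[0.506,0.144,0.002],[0,0,-1.777]]])

```text
clock: 2.85
ee_pos: [0.5218, 0.224, 0.2991]
orientation: [-0.272, 0.962, -0.0, -0.0]
wrist_force: [-0.9, -0.6, 0.1]
gripper_width: 1.002
```

```bash
python3 -c "
from h import *
where();plan([.521,.227,.105],Rt(212,0))
from bench import env
d=env.snapshot('wrist');save(d,'c1')
print(proj(d,[.521,.227,.147]))"
```

```text
t 2.85 pos [0.5218 0.224  0.2991] q [ 0.207  0.461 -0.953  1.869  0.434  1.037  1.198] F [-0.94 -0.64  0.12] w 1.002
x [-0.852 -0.524  0.001] y [-0.524  0.852 -0.   ] z [-0.001 -0.001 -1.   ]
t 2.85 shift [-0.0011  0.003   0.1941] turn [-0.0001 -0.001  -0.0067] | F [-0.9 -0.6  0.1] w 1.002
[[322.17373819 219.95331086]]
```

View pics/c1.png

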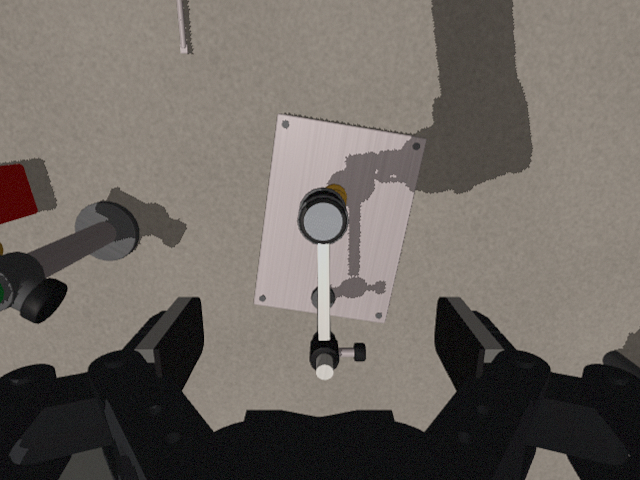

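Call:
play_rows(motion=[[[-0.001,0.003,0.04],[0,0,0]],[[-0.001,0.003,0.08],[0,0,0]],[[-0.001,0.003,0.12],[0,0,0]],[[-0.001,0.003,0.15],[0,0,0]],[[-0.001,0.003,0.175],[0,0,0]],[[-0.001,0.003,0.194],[0,0,0]],[[-0.001,0.003,0.194],[0,0,0]],[[-0.001,0.003,0.194],[0,0,0]]])

```text
clock: 3.7
ee_pos: [0.5215, 0.226, 0.1054]
orientation: [-0.271, 0.963, -0.001, -0.0]
wrist_force: [-1.1, 0.5, 0.8]
gripper_width: 0.999
```

```bash
python3 -c "
from h import *
where()
P=np.array([.623,.2905])
for i,a in enumerate(range(206,103,-6)):
    from bench import env
    s=env.read_state();R0=R.from_quat(s['orientation']).as_matrix()
    p=[P[0]+.12*np.cos(np.radians(a)),P[1]+.12*np.sin(np.radians(a)),.105]
    print(a,(R0.T@(np.array(p)-s['ee_pos'])).round(3),R.from_matrix(R0.T@Rt(a,0)).as_rotvec().round(3))
"
```

```text
t 3.7 pos [0.5215 0.226  0.1054] q [ 0.032  0.684 -0.743  2.031  0.72   0.707  0.945] F [-1.13  0.48  0.85] w 0.999
x [-0.853 -0.522  0.001] y [-0.522  0.853 -0.001] z [-0.    -0.001 -1.   ]
206 [-0.001  0.013  0.   ] [-0.001 -0.001  0.096]
200 [-0.003  0.026  0.   ] [-0.001 -0.001  0.2  ]
194 [-0.006  0.038  0.   ] [-0.001 -0.001  0.305]
188 [-0.01  0.05  0.  ] [-0.001 -0.001  0.41 ]
182 [-0.016  0.061  0.   ] [-0.001 -0.001  0.514]
176 [-0.023  0.072  0.   ] [-0.001 -0.001  0.619]
170 [-0.03   0.081  0.   ] [-0.001 -0.001  0.724]
164 [-0.039  0.09   0.   ] [-0.001 -0.001  0.829]
158 [-0.049  0.098  0.   ] [-0.001 -0.001  0.933]
152 [-0.059  0.105  0.   ] [-1.000e-03 -0.000e+00  1.038e+00]
146 [-0.07   0.111  0.   ] [-1.000e-03 -0.000e+00  1.143e+00]
140 [-0.082  0.116  0.   ] [-1.000e-03 -0.000e+00  1.248e+00]
134 [-0.094  0.119  0.   ] [-1.000e-03 -0.000e+00  1.352e+00]
128 [-0.107  0.121  0.   ] [-1.000e-03 -0.000e+00  1.457e+00]
122 [-0.119  0.122  0.   ] [-0.002 -0.     1.562]
116 [-0.132  0.121  0.   ] [-0.002 -0.     1.666]
110 [-0.144  0.12   0.   ] [-0.002  0.     1.771]
104 [-0.156  0.116  0.   ] [-0.002  0.     1.876]
```

Call:
play_rows(motion=[[[-0.001,0.013,0],[0,0,0.096]],[[-0.003,0.026,0],[0,0,0.2]],[[-0.006,0.038,0],[0,0,0.305]],[[-0.01,0.05,0],[0,0,0.41]],[[-0.016,0.061,0],[0,0,0.514]],[[-0.023,0.072,0],[0,0,0.619]],[[-0.03,0.081,0],[0,0,0.724]],[[-0.039,0.09,0],[0,0,0.829]],[[-0.049,0.098,0],[0,0,0.933]],[[-0.059,0.105,0],[0,0,1.038]],[[-0.07,0.111,0],[0,0,1.143]],[[-0.082,0.116,0],[0,0,1.248]],[[-0.094,0.119,0],[0,0,1.352]],[[-0.107,0.121,0],[0,0,1.457]],[[-0.119,0.122,0],[0,0,1.562]],[[-0.132,0.121,0],[0,0,1.666]],[[-0.144,0.12,0],[0,0,1.771]],[[-0.144,0.12,0],[0,0,1.771]]])

```text
clock: 5.5
ee_pos: [0.5839, 0.4049, 0.1073]
orientation: [0.574, 0.819, 0.002, 0.001]
wrist_force: [-0.1, -0.1, 0.6]
gripper_width: 0.999
```

```bash
python3 -c "
from h import *
where();plan([.585,.4,.3],Rt(110,0))
from bench import env
d=env.snapshot('side');save(d,'c2')
"
```

```text
t 5.5 pos [0.5839 0.4049 0.1073] q [-0.493  0.721 -0.274  1.716  0.27   0.738 -0.555] F [-0.07 -0.14  0.62] w 0.999
x [-0.341  0.94   0.001] y [0.94  0.341 0.004] z [ 0.003  0.002 -1.   ]
t 5.5 shift [-4.800e-03  1.000e-04 -1.927e-01] turn [ 0.0039 -0.0007 -0.0014] | F [-0.1 -0.1  0.6] w 0.999
```

View pics/c2.png

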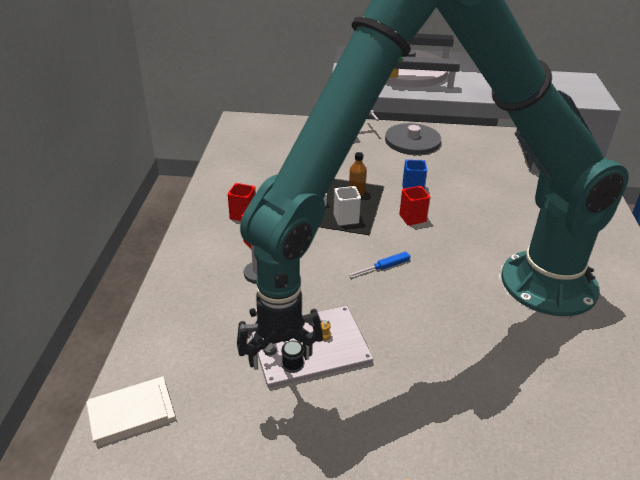

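Call:
play_rows(motion=[[[-0.001,0,-0.04],[0,0,0]],[[-0.001,0,-0.08],[0,0,0]],[[-0.001,0,-0.12],[0,0,0]],[[-0.001,0,-0.16],[0,0,0]],[[-0.001,0,-0.22],[0,0,0]],[[-0.001,0,-0.22],[0,0,0]]])

```text
clock: 6.15
ee_pos: [0.5844, 0.4052, 0.3353]
orientation: [0.573, 0.82, 0.007, 0.002]
wrist_force: [1.0, 0.0, 0.9]
gripper_width: 0.999
```

```bash
cat >> h.py <<'E'
def tcp(pad,phi,tau,flip=0,back=0.0,pd=.0235):
    M=Rt(phi,tau,flip); return np.array(pad)+(pd-back)*M[:,2],M
E
python3 -c "
from h import *
where();plan([.58,-.0,.32],Rt(50,-10));
p,M=tcp([.492,-.207,.055],19,-45,0,.12);print(p);plan(p,M)
"
```

```text
t 6.15 pos [0.5844 0.4052 0.3353] q [-0.451  0.498 -0.336  1.535  0.177  1.124 -0.472] F [0.95 0.02 0.85] w 0.999
x [-0.344  0.939  0.004] y [0.939 0.344 0.014] z [ 0.012  0.009 -1.   ]
t 6.15 shift [-0.379  -0.1439  0.0116] turn [ 0.102  -0.1695  1.0462] | F [1.  0.  0.9] w 0.999
[ 0.55651822 -0.1847846   0.1232358 ]
t 6.15 shift [-0.5452 -0.2323  0.2064] turn [ 0.6293 -0.6237  1.4994] | F [1.  0.  0.9] w 0.999
```

```bash
python3 -c "
from h import *
plan([.56,-.18,.30],Rt(19,-30))
"
```

```text
t 6.15 shift [-0.5412 -0.2249  0.0298] turn [ 0.4231 -0.4218  1.55  ] | F [1.  0.  0.9] w 0.999
```

Call:
play_rows(motion=[[[-0.541,-0.225,0.03],[0.423,-0.422,1.55]],[[-0.541,-0.225,0.03],[0.423,-0.422,1.55]],[[-0.541,-0.225,0.03],[0.423,-0.422,1.55]],[[-0.541,-0.225,0.03],[0.423,-0.422,1.55]],[[-0.541,-0.225,0.03],[0.423,-0.422,1.55]],[[-0.541,-0.225,0.03],[0.423,-0.422,1.55]],[[-0.541,-0.225,0.03],[0.423,-0.422,1.55]],[[-0.541,-0.225,0.03],[0.423,-0.422,1.55]],[[-0.541,-0.225,0.03],[0.423,-0.422,1.55]],[[-0.541,-0.225,0.03],[0.423,-0.422,1.55]],[[-0.541,-0.225,0.03],[0.423,-0.422,1.55]],[[-0.541,-0.225,0.03],[0.423,-0.422,1.55]],[[-0.541,-0.225,0.03],[0.423,-0.422,1.55]],[[-0.541,-0.225,0.03],[0.423,-0.422,1.55]]])

```text
clock: 7.55
ee_pos: [0.5588, -0.1805, 0.2996]
orientation: [0.953, 0.159, -0.256, 0.042]
wrist_force: [-0.1, 0.9, 0.5]
gripper_width: 0.994
```

```bash
python3 -c "
from h import *
where();p,M=tcp([.492,-.207,.055],19,-45,0,.12);print(p);plan(p,M)
from bench import env
d=env.snapshot('wrist');save(d,'c3')
c=np.array([[.492,-.207]]);a=np.radians(19)
o=np.array([[1,1],[1,-1],[-1,-1],[-1,1]])*.029
print(proj(d,np.c_[c+o@np.array([[np.cos(a),np.sin(a)],[-np.sin(a),np.cos(a)]]),[.083]*4]).round(1))
import pickle;pickle.dump(d,open('w1.pkl','wb'))
"
```

```text
t 7.55 pos [ 0.5588 -0.1805  0.2996] q [-0.022  0.564  0.221  1.61   0.135  1.441 -1.096] F [-0.06  0.92  0.47] w 0.994
x [ 0.819  0.281 -0.5  ] y [ 0.324 -0.946 -0.001] z [-0.474 -0.161 -0.866]
[ 0.55651822 -0.1847846   0.1232358 ]
t 7.55 shift [0.0851 0.0035 0.1545] turn [-0.0021 -0.2616 -0.0003] | F [-0.1  0.9  0.5] w 0.994
[[289.4 123.2]
 [356.3 123.2]
 [352.2 177.2]
 [292.7 177.2]]
```

View pics/c3.png

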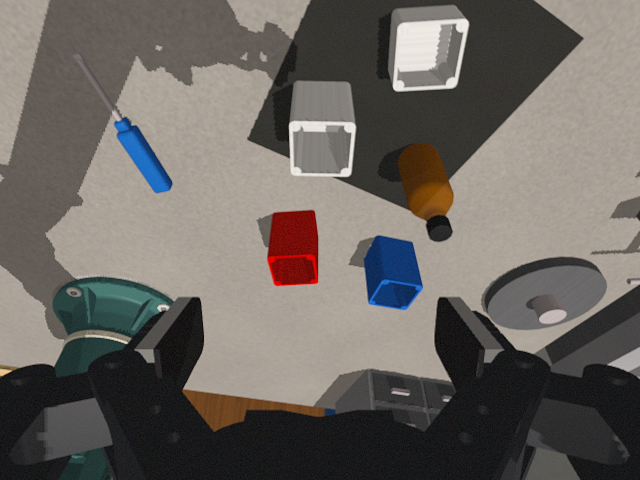

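```bash
python3 -c "
from h import *
import pickle;d=pickle.load(open('w1.pkl','rb'))
save(d,'c4',(270,70,380,190),5)
from m import quad
quad(onz(d,[(290,122),(356,123),(353,177),(290,174)],.083),'pot')
"
```

```text
pot centre [ 0.4932 -0.2062  0.083 ] edges [0.0572 0.0579 0.0612 0.0554] dirs [-71.9, -160.0, 105.7, 16.0]
```

View pics/c4.png

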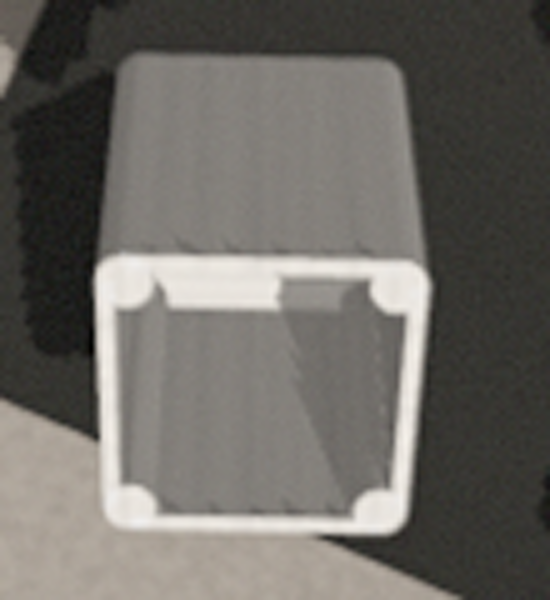

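```bash
python3 -c "
from h import *
p,M=tcp([.493,-.2065,.055],18,-45,0,.12);plan(p,M)
p,M=tcp([.493,-.2065,.055],18,-45,0,.0);plan(p,M)
"
```

```text
t 7.6 shift [0.085  0.0061 0.1545] turn [ 0.0096 -0.2623  0.0162] | F [ 0.3 -0.1  0.5] w 0.998
t 7.6 shift [0.0539 0.0047 0.2704] turn [ 0.0096 -0.2623  0.0162] | F [ 0.3 -0.1  0.5] w 0.998
```

Call:
play_rows(motion=[[[0.085,0.006,0.154],[0.01,-0.262,0.016]],[[0.085,0.006,0.154],[0.01,-0.262,0.016]],[[0.085,0.006,0.154],[0.01,-0.262,0.016]],[[0.085,0.006,0.154],[0.01,-0.262,0.016]],[[0.085,0.006,0.154],[0.01,-0.262,0.016]]])

```text
clock: 8.1
ee_pos: [0.5559, -0.1816, 0.1195]
orientation: [0.911, 0.147, -0.381, 0.058]
wrist_force: [-0.2, -0.6, -0.3]
gripper_width: 1.002
```

```bash
python3 -c "
from h import *
where()
p,M=tcp([.493,-.2065,.055],18,-45,0,.0);plan(p,M)
from bench import env
d=env.snapshot('wrist');save(d,'c5')
"
```

```text
t 8.1 pos [ 0.5559 -0.1816  0.1195] q [-0.042  0.886  0.221  1.589  0.163  1.403 -1.175] F [-0.18 -0.58 -0.31] w 1.002
x [ 0.666  0.225 -0.712] y [ 0.313 -0.95  -0.007] z [-0.678 -0.218 -0.703]
t 8.1 shift [-0.0014  0.0045  0.1169] turn [-0.0026  0.0065  0.0079] | F [-0.2 -0.6 -0.3] w 1.002
```

View pics/c5.png

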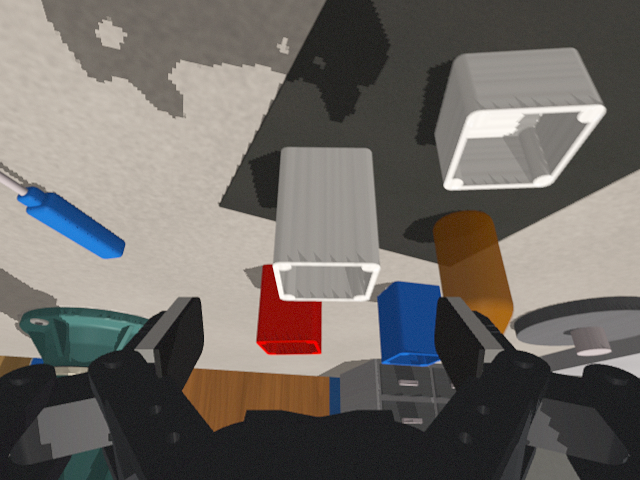

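Call:
play_rows(motion=[[[-0.001,0.004,0.03],[-0.002,0.006,0.008]],[[-0.001,0.004,0.06],[-0.002,0.006,0.008]],[[-0.001,0.004,0.09],[-0.002,0.006,0.008]],[[-0.001,0.004,0.108],[-0.002,0.006,0.008]],[[-0.001,0.004,0.117],[-0.002,0.006,0.008]],[[-0.001,0.004,0.117],[-0.002,0.006,0.008]],[[-0.001,0.004,0.117],[-0.002,0.006,0.008]]])

```text
clock: 8.85
ee_pos: [0.4812, -0.212, 0.0418]
orientation: [0.914, 0.144, -0.375, 0.061]
wrist_force: [-0.1, -0.7, 0.4]
gripper_width: 1.001
```

```bash
python3 -c "
from h import *
where()
p,M=tcp([.493,-.2065,.055],18,-45,0,.0);plan(p,M)
from bench import env
d=env.snapshot('wrist');save(d,'c6')
"
```

```text
t 8.85 pos [ 0.4812 -0.212   0.0418] q [-0.004  0.928  0.227  1.774  0.19   1.155 -1.2  ] F [-0.11 -0.67  0.42] w 1.001
x [ 0.678  0.217 -0.702] y [ 0.309 -0.951  0.004] z [-0.667 -0.219 -0.712]
t 8.85 shift [-0.0002 -0.0016  0.005 ] turn [ 0.0026 -0.0067 -0.0028] | F [-0.1 -0.7  0.4] w 1.001
```

View pics/c6.png

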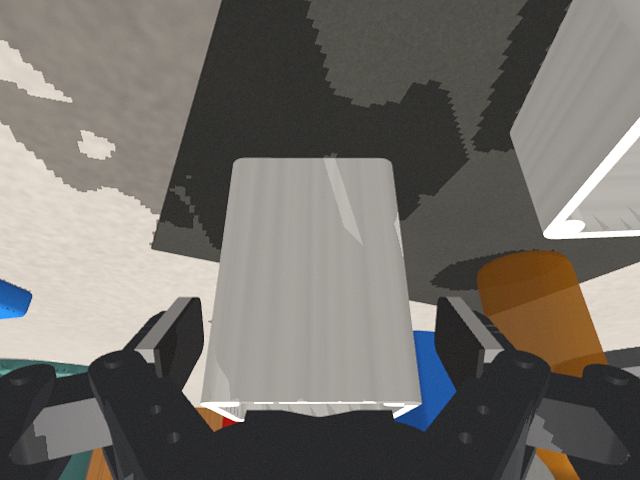

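Call:
play_rows(motion=[[[0,-0.001,0.003],[0,0,0]],[[0,-0.001,0.003],[0,0,0]],[[0,-0.001,0.003],[0,0,0]],[[0,-0.001,0.003],[0,0,0]],[[0,-0.001,0.003],[0,0,0]],[[0,-0.001,0.003],[0,0,0]],[[0,-0.001,0.003],[0,0,0]],[[0,-0.001,0.003],[0,0,0]],[[0,-0.001,0.003],[0,0,0]],[[0,-0.001,0.003],[0,0,0]]], gripper=255, newtons=50)

```text
clock: 9.9
ee_pos: [0.4798, -0.2112, 0.04]
orientation: [0.914, 0.144, -0.374, 0.061]
wrist_force: [2.0, 1.4, 6.1]
gripper_width: 0.675
```

```bash
python3 -c "
from h import *
where()
from bench import env
d=env.snapshot('wrist');save(d,'c7')
s=env.read_state();M=R.from_quat(s['orientation']).as_matrix()
# lift 0.2 world
print(M.T@[0,0,.2], M.T@[.05,.0,.25])
"
```

```text
t 9.9 pos [ 0.4798 -0.2112  0.04  ] q [-0.005  0.929  0.227  1.778  0.19   1.149 -1.201] F [1.98 1.38 6.08] w 0.675
x [ 0.678  0.218 -0.702] y [ 0.309 -0.951  0.004] z [-0.666 -0.22  -0.713]
[-0.14033401  0.00071821 -0.1424986 ] [-0.14150195  0.01636879 -0.21144564]
```

View pics/c7.png

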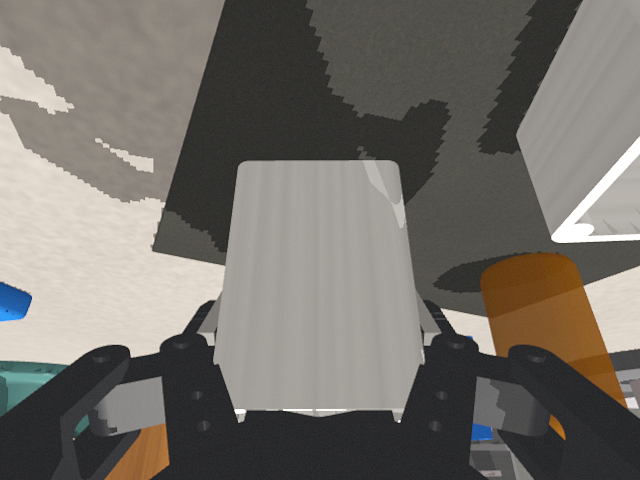

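Call:
play_rows(motion=[[[-0.014,0,-0.014],[0,0,0]],[[-0.035,0,-0.036],[0,0,0]],[[-0.065,0,-0.066],[0,0,0]],[[-0.1,0,-0.1],[0,0,0]],[[-0.13,0,-0.13],[0,0,0]],[[-0.165,0,-0.165],[0,0,0]],[[-0.196,0,-0.2],[0,0,0]],[[-0.196,0,-0.2],[0,0,0]]])

```text
clock: 10.75
ee_pos: [0.4821, -0.212, 0.3265]
orientation: [0.916, 0.143, -0.369, 0.063]
wrist_force: [0.4, 0.2, -2.0]
gripper_width: 0.674
```

```bash
python3 -c "
from h import *
where()
plan([.52,.13,.36],Rt(35,0))
"
```

```text
t 10.75 pos [ 0.4821 -0.212   0.3265] q [-0.043  0.565  0.282  1.67   0.237  1.593 -1.09 ] F [ 0.43  0.21 -2.05] w 0.674
x [ 0.687  0.215 -0.694] y [ 0.308 -0.951  0.011] z [-0.658 -0.221 -0.72 ]
t 10.75 shift [ 0.0763 -0.3133 -0.1247] turn [-0.1042  0.7633 -0.2869] | F [ 0.4  0.2 -2. ] w 0.674
```

Call:
play_rows(motion=[[[0.076,-0.313,-0.125],[-0.104,0.763,-0.287]],[[0.076,-0.313,-0.125],[-0.104,0.763,-0.287]],[[0.076,-0.313,-0.125],[-0.104,0.763,-0.287]],[[0.076,-0.313,-0.125],[-0.104,0.763,-0.287]],[[0.076,-0.313,-0.125],[-0.104,0.763,-0.287]],[[0.076,-0.313,-0.125],[-0.104,0.763,-0.287]],[[0.076,-0.313,-0.125],[-0.104,0.763,-0.287]],[[0.076,-0.313,-0.125],[-0.104,0.763,-0.287]],[[0.076,-0.313,-0.125],[-0.104,0.763,-0.287]]])

```text
clock: 11.65
ee_pos: [0.519, 0.1301, 0.3601]
orientation: [0.953, 0.302, -0.001, 0.0]
wrist_force: [1.3, -1.0, -2.0]
gripper_width: 0.675
```

```bash
python3 -c "
from h import *
where()
p,M=tcp([.325,.465,.20],55,45.5);plan(p,M)
from bench import env
for n in('scene','side'):save(env.snapshot(n),'e_'+n)
"
```

```text
t 11.65 pos [0.519  0.1301 0.3601] q [-0.345  0.215  0.018  1.887 -0.004  1.042 -1.283] F [ 1.3  -0.96 -2.03] w 0.675
x [ 0.818  0.576 -0.002] y [ 0.576 -0.818  0.   ] z [-0.002 -0.001 -1.   ]
t 11.65 shift [ 0.0503 -0.3912  0.1764] turn [ 0.1372  0.788  -0.3281] | F [ 1.3 -1.  -2. ] w 0.675
```

View pics/e_scene.png

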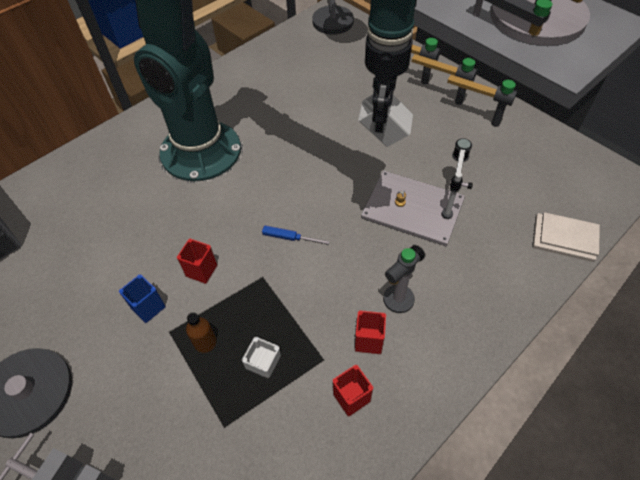

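View pics/e_side.png

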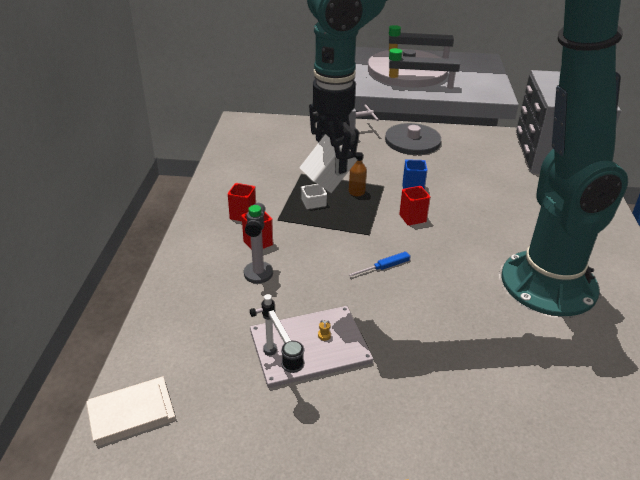

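Call:
play_rows(motion=[[[0.05,-0.391,0.176],[0.137,0.788,-0.328]],[[0.05,-0.391,0.176],[0.137,0.788,-0.328]],[[0.05,-0.391,0.176],[0.137,0.788,-0.328]],[[0.05,-0.391,0.176],[0.137,0.788,-0.328]],[[0.05,-0.391,0.176],[0.137,0.788,-0.328]],[[0.05,-0.391,0.176],[0.137,0.788,-0.328]],[[0.05,-0.391,0.176],[0.137,0.788,-0.328]],[[0.05,-0.391,0.176],[0.137,0.788,-0.328]],[[0.05,-0.391,0.176],[0.137,0.788,-0.328]],[[0.05,-0.391,0.176],[0.137,0.788,-0.328]],[[0.05,-0.391,0.176],[0.137,0.788,-0.328]]])

```text
clock: 12.85
ee_pos: [0.3774, 0.3501, 0.3444]
orientation: [0.826, 0.428, 0.321, -0.177]
wrist_force: [-10.4, 17.2, -2.3]
gripper_width: 0.67
```

```bash
python3 -c "
from h import *
where()
p,M=tcp([.325,.465,.040],55,45.5);plan(p,M)
from bench import env
for n in('scene','side'):save(env.snapshot(n),'f_'+n)
"
```

```text
t 12.85 pos [0.3774 0.3501 0.3444] q [ 0.499  0.093 -1.267  2.378 -1.534  0.08   0.156] F [-10.42  17.18  -2.26] w 0.67
x [0.426 0.594 0.682] y [ 0.821 -0.57  -0.017] z [ 0.379  0.567 -0.731]
t 12.85 shift [-0.1607 -0.1032  0.2913] turn [-0.0144  0.0435 -0.0089] | F [-10.4  17.2  -2.3] w 0.67
```

View pics/f_side.png

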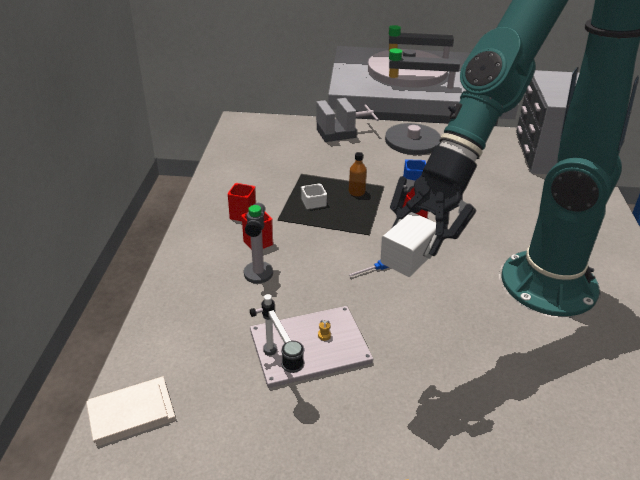

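```bash
cat > fk.py <<'E'
import numpy as np
from scipy.spatial.transform import Rotation as R
from scipy.optimize import least_squares
Q=np.array([[1.12748997,0.59213009,0.04830464,1.6098217,-0.03325966,0.94269841,-0.0337041],
[0.717,0.435,-0.42,1.737,0.203,1.013,0.577],[0.207,0.461,-0.953,1.869,0.434,1.037,1.198],[0.032,0.684,-0.743,2.031,0.72,0.707,0.945],
[-0.493,0.721,-0.274,1.716,0.27,0.738,-0.555],[-0.451,0.498,-0.336,1.535,0.177,1.124,-0.472],[-0.022,0.564,0.221,1.61,0.135,1.441,-1.096],
[-0.042,0.886,0.221,1.589,0.163,1.403,-1.175],[-0.004,0.928,0.227,1.774,0.19,1.155,-1.2],[-0.043,0.565,0.282,1.67,0.237,1.593,-1.09],[-0.345,0.215,0.018,1.887,-0.004,1.042,-1.283],[0.499,0.093,-1.267,2.378,-1.534,0.08,0.156]])
P=np.array([[.24818,-.68032,.23013],[.5608,-.2982,.3012],[.5218,.224,.2991],[.5215,.226,.1054],[.5839,.4049,.1073],[.5844,.4052,.3353],[.5588,-.1805,.2996],[.5559,-.1816,.1195],[.4812,-.212,.0418],[.4821,-.212,.3265],[.519,.1301,.3601],[.3774,.3501,.3444]])
Z=np.array([[0,0,-1],[0,.001,-1],[-.001,-.001,-1],[0,-.001,-1],[.003,.002,-1],[.012,.009,-1],[-.474,-.161,-.866],[-.678,-.218,-.703],[-.667,-.219,-.712],[-.658,-.221,-.72],[-.002,-.001,-1],[.379,.567,-.731]])
X=np.array([[.939,.343,0],[-.345,.938,.001],[-.852,-.524,.001],[-.853,-.522,.001],[-.341,.94,.001],[-.344,.939,.004],[.819,.281,-.5],[.666,.225,-.712],[.678,.217,-.702],[.687,.215,-.694],[.818,.576,-.002],[.426,.594,.682]])
SG=None
def fk(q,p,sg):
    M=R.from_euler('z',sg[0]*q[0]+p[0]); r=R.from_euler
    T=np.array([0,0,p[1]])
    M=M*r('y',q[1])*r('z',sg[1]*q[2]); T=T+M.apply([p[5],0,p[2]])
    M=M*r('y',q[3]); T=T+M.apply([p[6],0,0])
    M=M*r('z',sg[2]*q[4]); T=T+M.apply([0,0,p[3]])
    M=M*r('y',q[5]); T=T+M.apply([p[7],0,0])
    M=M*r('z',sg[3]*q[6]+p[8]); T=T+M.apply([0,0,p[4]])
    return T,M.as_matrix()
def res(p,sg):
    o=[]
    for i in range(len(Q)):
        T,M=fk(Q[i],p,sg);o+=list(T-P[i])+list(.3*(M[:,2]-Z[i]))+list(.3*(M[:,0]-X[i]))
    return np.array(o)
if __name__=="__main__":
    import itertools
    best=None
    for sg in itertools.product([1,-1],repeat=4):
        for c in (0,np.pi,1.57,-1.57):
          for c7 in(0,1.57,-1.57,3.14):
            s=least_squares(res,[c,.35,.4,.4,.25,0,0,0,c7],args=(sg,),max_nfev=60)
            if best is None or s.cost<best[0]: best=(s.cost,sg,s.x)
    print(best); print(np.abs(res(best[2],best[1])).reshape(-1,9).max(0).round(4))
    np.savez("fk.npz",p=best[2],sg=best[1])
E
python3 fk.py; python3 -c "
from h import *
where()"
```

```text
(np.float64(0.0009850416253315184), (-1, -1, -1, -1), array([-0.0675272 ,  0.29237177,  0.64996069,  0.49116971,  0.3042866 ,
       -0.0138204 ,  0.0223796 ,  0.00729229,  1.51041656]))
[0.0083 0.0126 0.0081 0.0114 0.014  0.0003 0.0024 0.0036 0.0007]
t 12.95 pos [0.3781 0.3495 0.3448] q [ 0.496  0.09  -1.264  2.378 -1.532  0.079  0.154] F [-0.26 -0.6  -0.88] w 0.676
x [0.426 0.595 0.682] y [ 0.82  -0.572 -0.013] z [ 0.383  0.565 -0.731]
```

```bash
cat > fk2.py <<'E'
import fk as F; from fk import *
def fk(q,p,sg=None):
    q=-np.asarray(q)*[1,-1,1,-1,1,-1,1]
    r=R.from_euler; T=np.array([0,0,p[1]])
    M=r('z',q[0]+p[0]); T=T+M.apply([p[9],p[10],0])
    M=M*r('y',q[1]); M=M*r('z',q[2]+p[14]); T=T+M.apply([p[5],p[11],p[2]])
    M=M*r('y',q[3]); T=T+M.apply([p[6],p[12],0])
    M=M*r('z',q[4]+p[15]); T=T+M.apply([0,0,p[3]])
    M=M*r('y',q[5]); T=T+M.apply([p[7],p[13],0])
    M=M*r('z',q[6]+p[8]); T=T+M.apply([0,0,p[4]])
    return T,M.as_matrix()
F.fk=fk
def load(): return np.load("fk2.npy")
if __name__=="__main__":
    s=least_squares(F.res,[-.07,.29,.65,.49,.3,0,0,0,1.51]+[0]*7,args=(None,))
    print(s.cost,s.x.round(4));print(np.abs(s.fun).reshape(-1,9).max(0).round(4));np.save("fk2.npy",s.x)
E
python3 fk2.py
```

```text
1.1712290222987694e-06 [-5.000e-04  2.948e-01  6.240e-01  4.648e-01  3.091e-01 -2.000e-04
  3.000e-04  1.000e-04  1.571e+00  1.000e-04 -2.110e-02  3.026e-01
 -3.263e-01 -4.000e-04  6.000e-04 -3.000e-04]
[0.0002 0.0003 0.0003 0.0003 0.0006 0.0003 0.0003 0.0003 0.0003]
```

```bash
cat > ik.py <<'E'
from fk2 import fk,load; from h import *
from scipy.optimize import least_squares
PP=load()
LO=np.array([-2.69,-.47,-1.27,.19,-1.53,.08,-3.09])+.04;HI=np.array([2.69,2.24,1.36,2.51,4.68,2.07,3.09])-.04
def ik(pos,M,q0,w=.003):
    def f(q):
        T,N=fk(q,PP);return np.r_[(T-pos),.2*R.from_matrix(N.T@M).as_rotvec(),w*(q-q0)*.1]
    s=least_squares(f,np.clip(q0,LO+1e-3,HI-1e-3),bounds=(LO,HI),max_nfev=80)
    return s.x,np.linalg.norm(f(s.x)[:6])
E
cat > t.py <<'E'
from ik import *
qn=np.array([-.345,.215,.018,1.887,-.004,1.042,-1.283])
def test(pad,phi,tau,flip=0):
    p,M=tcp(pad,phi,tau,flip);b=(9,None)
    for q5 in(0,.8,-.8):
      for q7 in(-1.3,1.3):
        q0=qn.copy();q0[0]=-np.arctan2(pad[1],pad[0]);q0[4]=q5;q0[6]=q7
        q,e=ik(p,M,q0)
        if e<b[0]: b=(e,q)
    return b
if __name__=="__main__":
    print("dop radial")
    for off in(0,40,-40,90,-90,180):
      for tau in(15,30,45):
        for fl in(0,1):
          e,q=test([.516,.2405,.075],25+off,tau,fl);print(off,tau,fl,round(e,4),q.round(2) if e<.003 else "")
E
python3 t.py
```

```text
dop radial
0 15 0 0.0001 [-0.41  0.63 -0.16  2.23  1.41  0.12 -3.05]
0 15 1 0.0 [-0.34  0.64 -0.25  2.23  1.44  0.17  0.07]
0 30 0 0.0 [-0.19  0.7  -0.47  2.38  2.48  0.53  2.21]
0 30 1 0.0 [-0.1   0.73 -0.59  2.37  2.37  0.58 -0.8 ]
0 45 0 0.0054 
0 45 1 0.0054 
40 15 0 0.0 [-0.14  0.67 -0.4   2.18  0.57  0.15 -1.43]
40 15 1 0.0 [-0.08  0.69 -0.48  2.18  0.81  0.18  1.49]
40 30 0 0.0 [ 0.43  1.01 -1.14  2.27  1.86  0.5  -2.48]
40 30 1 0.0 [ 0.21  0.8  -0.75  2.28  2.46  0.19 -0.02]
40 45 0 0.0439 
40 45 1 0.0 [ 0.46  1.03 -0.99  2.35  2.85  0.4  -0.17]
-40 15 0 0.0 [-0.98  0.72  0.52  2.21 -0.88  0.17 -1.58]
-40 15 1 0.0 [-0.37  0.66 -0.34  2.18  1.24  0.43 -0.49]
-40 30 0 0.0 [-0.54  0.69 -0.26  2.29  1.79  0.61  2.  ]
-40 30 1 0.0 [-0.49  0.69 -0.33  2.29  1.78  0.65 -1.12]
-40 45 0 0.0 [-0.65  0.78 -0.25  2.37  1.97  0.94  1.68]
-40 45 1 0.0 [-0.6   0.79 -0.33  2.37  1.96  0.99 -1.43]
90 15 0 0.0 [-0.6   0.71  0.3   2.07 -0.89  0.6   0.87]
90 15 1 0.0 [-0.54  0.7   0.22  2.07 -0.82  0.56 -2.33]
90 30 0 0.0 [-0.38  0.75  0.15  2.04 -1.01  0.75  1.07]
90 30 1 0.0 [-0.45  0.76  0.26  2.05 -1.07  0.81 -2.01]
90 45 0 0.0 [-0.22  0.83  0.07  2.   -1.08  0.95  1.22]
90 45 1 0.0 [-0.28  0.83  0.16  2.01 -1.13  1.01 -1.89]
-90 15 0 0.0 [-0.47  0.69 -0.24  2.06  0.76  0.61  2.24]
-90 15 1 0.0 [-0.42  0.7  -0.32  2.05  0.82  0.65 -0.95]
-90 30 0 0.0 [-0.67  0.74 -0.13  2.04  0.89  0.79  2.04]
-90 30 1 0.0 [-0.62  0.74 -0.2   2.03  0.93  0.82 -1.14]
-90 45 0 0.0 [-0.71  0.83 -0.21  1.99  1.02  1.07  1.84]
-90 45 1 0.0 [-0.76  0.83 -0.13  2.    0.98  1.02 -1.27]
180 15 0 0.0 [-0.45  0.73 -0.08  1.9   0.05  0.77  1.45]
180 15 1 0.0 [-0.55  0.74  0.07  1.91 -0.09  0.76 -1.56]
180 30 0 0.0 [-0.45  0.83 -0.08  1.74  0.02  1.09  1.48]
180 30 1 0.0 [-0.54  0.83  0.06  1.74 -0.08  1.09 -1.56]
180 45 0 0.0 [-0.45  0.95 -0.07  1.59  0.    1.39  1.49]
180 45 1 0.0 [-0.53  0.95  0.06  1.59 -0.08  1.39 -1.56]
```

```bash
cat > t2.py <<'E'
from ik import *
from t import test
import pickle
D=pickle.load(open("d0.pkl","rb"));print(onz(D["scene"],[(335,20),(425,80),(500,118),(567,235)],0).round(2))
from bench import env
q=np.array(env.read_state()["joints"])
def go(pos,M,n=8):
    global q,cur
    T0,M0=fk(q,PP);rv=R.from_matrix(M0.T@M).as_rotvec();emax=0
    for k in range(1,n+1):
        q2,e=ik(T0+(pos-T0)*k/n,M0@R.from_rotvec(rv*k/n).as_matrix(),q,w=.01);emax=max(emax,e);q=q2
    print(np.round(pos,3),"err",round(emax,4),q.round(2))
go(np.array([.45,.35,.36]),Rt(100,0))
L=[.272,.512,.029]
def U(v,h): v=np.array(v,float);v[2]+=h;return v
p,M=tcp(U(L,.15),152,45.5);go(p,M)
p,M=tcp(L,152,45.5);go(p,M)
p,M=tcp(L,152,45.5,back=.1);go(p,M)
p,M=tcp(U(L,.2),152,0);go(p,M)
for th in (45,):
  p,M=tcp(L,152,-45,back=.1);go(p,M)
  p,M=tcp(L,152,-45);go(p,M)
  p,M=tcp(U(L,.2),152,0);go(p,M)
  p,M=tcp([.516,.2405,.25],100,30);go(p,M)
  for ph in(115,100,90,80): p,M=tcp([.516,.2405,.2],ph,45);go(p,M);p,M=tcp([.516,.2405,.075],ph,45);go(p,M)
E
python3 t2.py
```

```text
[[-0.17  0.7   0.  ]
 [ 0.25  0.67  0.  ]
 [ 0.51  0.69  0.  ]
 [ 0.86  0.47  0.  ]]
[0.45 0.35 0.36] err 0.0001 [-0.23  0.32 -0.66  1.8   0.22  1.1  -0.8 ]
[0.257 0.52  0.163] err 0.0 [-0.12  0.97 -1.12  1.93  0.07  0.71  0.02]
[0.257 0.52  0.013] err 0.0 [-0.19  1.17 -0.97  1.94  0.18  0.54  0.08]
[0.32  0.486 0.083] err 0.0 [-0.07  1.09 -1.03  1.88  0.15  0.74  0.12]
[0.272 0.512 0.206] err 0.0 [-0.67  0.52 -0.68  1.94  0.44  0.83 -0.51]
[0.224 0.537 0.083] err 0.0 [-1.39  0.82 -0.3   1.91  0.94  1.2  -1.28]
[0.287 0.504 0.012] err 0.0 [-1.32  0.92 -0.24  1.96  1.08  1.07 -1.36]
[0.272 0.512 0.206] err 0.0 [-0.64  0.53 -0.73  1.94  0.47  0.84 -0.54]
[0.514 0.252 0.23 ] err 0.0 [ 0.4   0.6  -0.94  2.01 -0.06  0.61 -0.19]
[0.509 0.256 0.183] err 0.0 [ 0.52  0.89 -1.08  1.95 -0.04  0.73  0.1 ]
[0.509 0.256 0.058] err 0.0 [ 0.45  1.06 -0.96  1.97  0.06  0.57  0.15]
[0.513 0.257 0.183] err 0.0 [ 0.56  0.85 -1.08  2.06 -0.12  0.48 -0.01]
[0.513 0.257 0.058] err 0.0 [ 0.48  1.04 -0.95  2.09 -0.03  0.31  0.06]
[0.516 0.257 0.183] err 0.0 [ 0.58  0.82 -1.08  2.14 -0.19  0.31 -0.08]
[0.516 0.257 0.058] err 0.0001 [ 0.49  1.02 -0.94  2.17 -0.2   0.12  0.09]
[0.519 0.257 0.183] err 0.0001 [ 0.55  0.76 -1.05  2.21 -0.51  0.14  0.1 ]
[0.519 0.257 0.058] err 0.0111 [ 0.42  0.94 -0.83  2.2  -1.49  0.12  1.23]
```

```bash
python3 -c "
from h import *
plan([.50,.25,.38],Rt(60,10))
plan([.45,.33,.36],Rt(100,0))"
```

```text
t 12.95 shift [ 0.0167  0.1565 -0.0353] turn [ 0.0273 -0.5762 -0.0835] | F [-0.3 -0.6 -0.9] w 0.676
t 12.95 shift [0.0293 0.07   0.0054] turn [ 0.2825 -0.716  -0.7506] | F [-0.3 -0.6 -0.9] w 0.676
```

Call:
play_rows(motion=[[[0.017,0.156,-0.035],[0.027,-0.576,-0.083]],[[0.017,0.156,-0.035],[0.027,-0.576,-0.083]],[[0.017,0.156,-0.035],[0.027,-0.576,-0.083]],[[0.017,0.156,-0.035],[0.027,-0.576,-0.083]],[[0.017,0.156,-0.035],[0.027,-0.576,-0.083]],[[0.017,0.156,-0.035],[0.027,-0.576,-0.083]]])

```text
clock: 13.55
ee_pos: [0.4696, 0.2824, 0.3742]
orientation: [0.851, 0.49, 0.156, -0.107]
wrist_force: [-0.3, 3.2, -1.4]
gripper_width: 0.675
```

```bash
python3 -c "
from h import *
where()
plan([.45,.33,.36],Rt(100,0))"
```

```text
t 13.55 pos [0.4696 0.2824 0.3742] q [ 0.018  0.137 -0.578  2.025 -0.205  0.692 -0.932] F [-0.29  3.25 -1.44] w 0.675
x [0.471 0.801 0.37 ] y [ 0.867 -0.497 -0.029] z [ 0.16   0.334 -0.929]
t 13.55 shift [ 0.0237 -0.0403  0.026 ] turn [ 0.1041 -0.3733 -0.6915] | F [-0.3  3.2 -1.4] w 0.675
```

Call:
play_rows(motion=[[[0.024,-0.04,0.026],[0.104,-0.373,-0.69]],[[0.024,-0.04,0.026],[0.104,-0.373,-0.69]],[[0.024,-0.04,0.026],[0.104,-0.373,-0.69]],[[0.024,-0.04,0.026],[0.104,-0.373,-0.69]],[[0.024,-0.04,0.026],[0.104,-0.373,-0.69]],[[0.024,-0.04,0.026],[0.104,-0.373,-0.69]],[[0.024,-0.04,0.026],[0.104,-0.373,-0.69]]])

```text
clock: 14.25
ee_pos: [0.45, 0.3311, 0.3591]
orientation: [0.643, 0.766, -0.0, -0.001]
wrist_force: [0.6, -0.4, -1.5]
gripper_width: 0.674
```

```bash
python3 -c "
from h import *
where()
p,M=tcp([.32,.475,.20],146,45.5);plan(p,M)"
```

```text
t 14.25 pos [0.45   0.3311 0.3591] q [-0.203  0.305 -0.653  1.821  0.206  1.085 -0.757] F [ 0.6  -0.42 -1.47] w 0.674
x [-0.172  0.985  0.001] y [ 0.985  0.172 -0.002] z [-0.002  0.001 -1.   ]
t 14.25 shift [ 0.1756 -0.115   0.176 ] turn [ 0.3177  0.7484 -0.7609] | F [ 0.6 -0.4 -1.5] w 0.674
```

Call:
play_rows(motion=[[[0.176,-0.115,0.176],[0.318,0.748,-0.761]],[[0.176,-0.115,0.176],[0.318,0.748,-0.761]],[[0.176,-0.115,0.176],[0.318,0.748,-0.761]],[[0.176,-0.115,0.176],[0.318,0.748,-0.761]],[[0.176,-0.115,0.176],[0.318,0.748,-0.761]],[[0.176,-0.115,0.176],[0.318,0.748,-0.761]],[[0.176,-0.115,0.176],[0.318,0.748,-0.761]],[[0.176,-0.115,0.176],[0.318,0.748,-0.761]],[[0.176,-0.115,0.176],[0.318,0.748,-0.761]],[[0.176,-0.115,0.176],[0.318,0.748,-0.761]]])

```text
clock: 15.25
ee_pos: [0.3065, 0.484, 0.1829]
orientation: [0.271, 0.882, 0.112, -0.369]
wrist_force: [-0.2, -0.5, -1.1]
gripper_width: 0.673
```

```bash
python3 -c "
from h import *
where()
p,M=tcp([.32,.475,.038],146,45.5);plan(p,M)
from bench import env
save(env.snapshot('side'),'g1')"
```

```text
t 15.25 pos [0.3065 0.484  0.1829] q [-0.008  0.923 -1.114  1.941  0.01   0.731  0.047] F [-0.21 -0.52 -1.06] w 0.673
x [-0.58   0.395  0.712] y [ 0.561  0.828 -0.002] z [-0.59   0.399 -0.702]
t 15.25 shift [-0.1146  0.0005  0.1136] turn [ 0.0003  0.0013 -0.0036] | F [-0.2 -0.5 -1.1] w 0.673
```

View pics/g1.png

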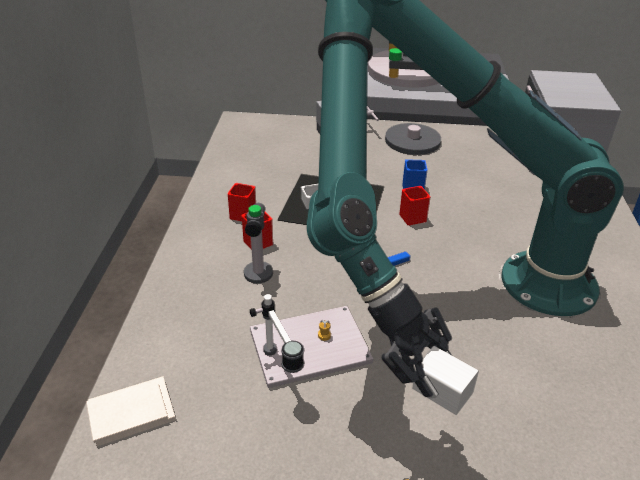

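Call:
play_rows(motion=[[[-0.025,0,0.025],[0,0,0]],[[-0.055,0,0.055],[0,0,0]],[[-0.085,0,0.085],[0,0,0]],[[-0.105,0,0.104],[0,0,0]],[[-0.115,0,0.114],[0,0,0]],[[-0.115,0,0.114],[0,0,0]],[[-0.115,0,0.114],[0,0,0]]])

```text
clock: 16.0
ee_pos: [0.3055, 0.4855, 0.0236]
orientation: [0.27, 0.882, 0.113, -0.369]
wrist_force: [-0.4, -0.3, -1.1]
gripper_width: 0.674
```

```bash
python3 -c "
from h import *
where()
p,M=tcp([.32,.475,.029],146,45.5);plan(p,M)
from bench import env
d=env.snapshot('side');save(d,'g2',(390,330,530,450),5)"
```

```text
t 16.0 pos [0.3055 0.4855 0.0236] q [-0.093  1.134 -0.954  1.96   0.134  0.537  0.117] F [-0.37 -0.29 -1.08] w 0.674
x [-0.583  0.393  0.711] y [0.56  0.829 0.001] z [-0.589  0.399 -0.703]
t 16.0 shift [-0.0087 -0.0006  0.007 ] turn [0.0011 0.0026 0.0003] | F [-0.4 -0.3 -1.1] w 0.674
```

View pics/g2.png

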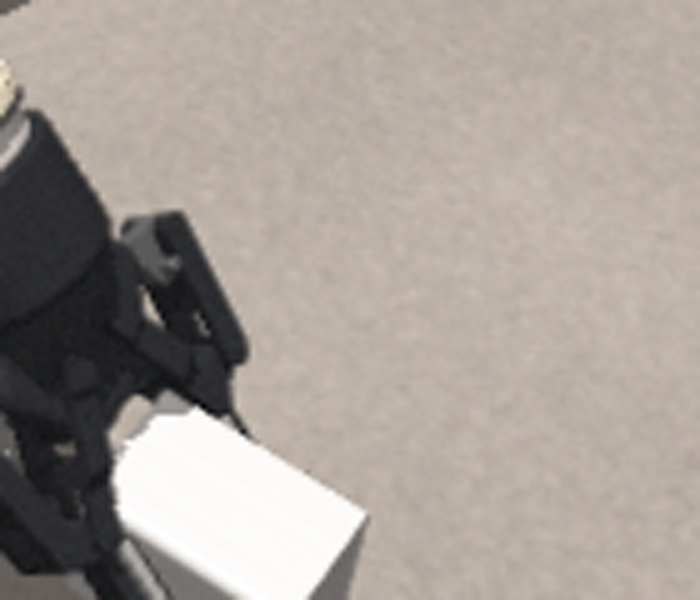

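Call:
play_rows(motion=[[[-0.001,0,0.001],[0,0,0]],[[-0.002,0,0.002],[0,0,0]],[[-0.003,0,0.003],[0,0,0]],[[-0.004,0,0.004],[0,0,0]],[[-0.005,0,0.005],[0,0,0]],[[-0.005,0,0.005],[0,0,0]]])

```text
clock: 16.65
ee_pos: [0.3056, 0.4855, 0.0165]
orientation: [0.27, 0.882, 0.113, -0.369]
wrist_force: [0.6, 0.3, -1.7]
gripper_width: 0.671
```

Call:
play_rows(motion=[[[-0.0005,0,0.0005],[0,0,0]],[[-0.001,0,0.001],[0,0,0]],[[-0.0015,0,0.0015],[0,0,0]],[[-0.0015,0,0.0015],[0,0,0]]])

```text
clock: 17.05
ee_pos: [0.3056, 0.4855, 0.0148]
orientation: [0.27, 0.882, 0.113, -0.369]
wrist_force: [1.3, -1.6, 2.8]
gripper_width: 0.673
```

Call:
play_rows(motion=[[[-0.0005,0,0.0005],[0,0,0]],[[-0.001,0,0.001],[0,0,0]],[[-0.001,0,0.001],[0,0,0]]])

```text
clock: 17.35
ee_pos: [0.3055, 0.4855, 0.0148]
orientation: [0.27, 0.882, 0.113, -0.369]
wrist_force: [2.8, -4.3, 7.8]
gripper_width: 0.675
```

```bash
python3 -c "
from h import *
where()
from bench import env
s=env.read_state();print(s['ft_torque'])
d=env.snapshot('scene');
print(proj(d,[.32,.475,.05]));save(d,'g3',(260,40,400,160),5)"
```

```text
t 17.35 pos [0.3055 0.4855 0.0148] q [-0.096  1.147 -0.946  1.958  0.14   0.53   0.121] F [ 2.78 -4.31  7.83] w 0.675
x [-0.582  0.392  0.712] y [0.56  0.829 0.   ] z [-0.59   0.399 -0.702]
[-0.57493512  0.15323255  0.35614824]
[[403.08815325 109.70279039]]
```

View pics/g3.png

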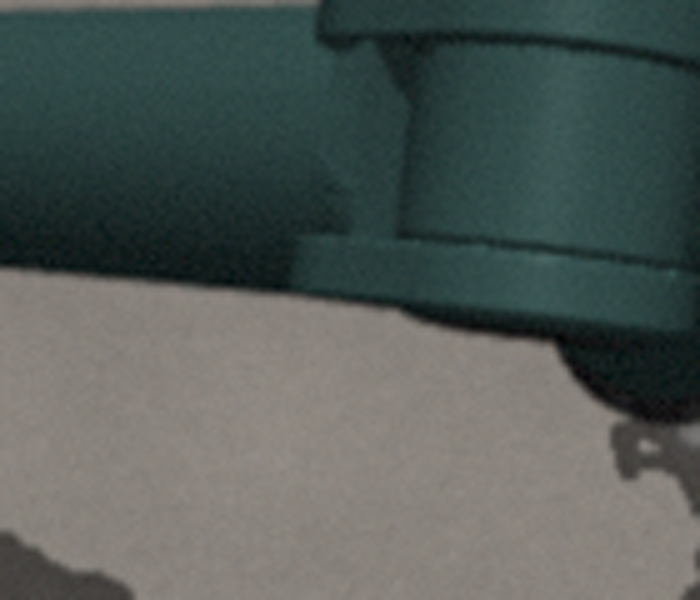

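Call:
play_rows(motion=[[[0,0,0],[0,0,0]],[[0,0,0],[0,0,0]],[[0,0,0],[0,0,0]],[[0,0,0],[0,0,0]],[[0,0,0],[0,0,0]],[[0,0,0],[0,0,0]],[[0,0,0],[0,0,0]]], gripper=0)

```text
clock: 18.1
ee_pos: [0.3055, 0.4855, 0.0147]
orientation: [0.27, 0.882, 0.113, -0.369]
wrist_force: [0.5, -0.2, -0.2]
gripper_width: 1.0
```

Call:
play_rows(motion=[[[0,0,-0.02],[0,0,0]],[[0,0,-0.05],[0,0,0]],[[0,0,-0.09],[0,0,0]],[[0,0,-0.13],[0,0,0]],[[0,0,-0.16],[0,0,0]],[[0,0,-0.16],[0,0,0]]])

```text
clock: 18.7
ee_pos: [0.4051, 0.4217, 0.129]
orientation: [0.272, 0.882, 0.116, -0.367]
wrist_force: [0.1, 0.6, -0.0]
gripper_width: 0.996
```

```bash
python3 -c "
from h import *
where()
from bench import env
d=env.snapshot('side');save(d,'g5',(380,320,540,440),5);import pickle;pickle.dump(d,open('s5.pkl','wb'))
d=env.snapshot('wrist');save(d,'g4');pickle.dump(d,open('w5.pkl','wb'))"
```

```text
t 18.7 pos [0.4051 0.4217 0.129 ] q [ 0.099  1.019 -1.044  1.845  0.085  0.847  0.173] F [ 0.1   0.63 -0.05] w 0.996
x [-0.583  0.395  0.71 ] y [0.565 0.825 0.006] z [-0.583  0.405 -0.704]
```

View pics/g5.png

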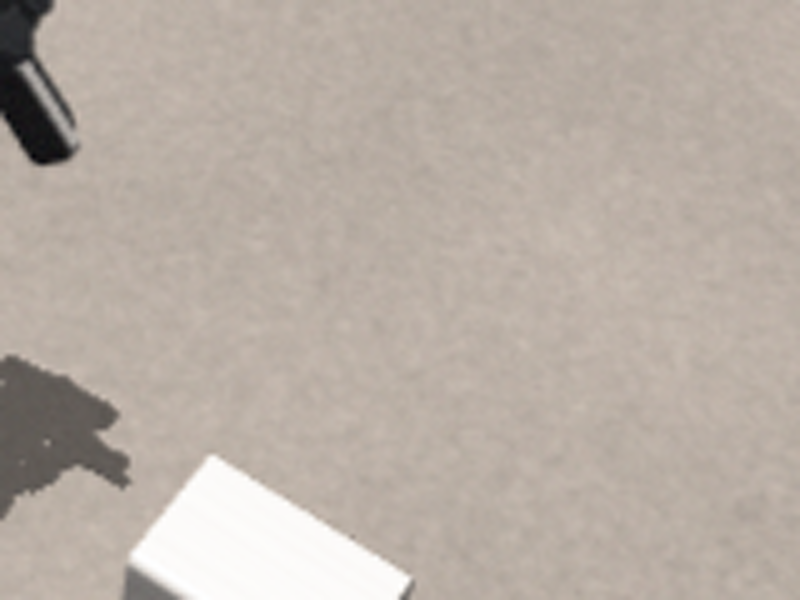

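View pics/g4.png

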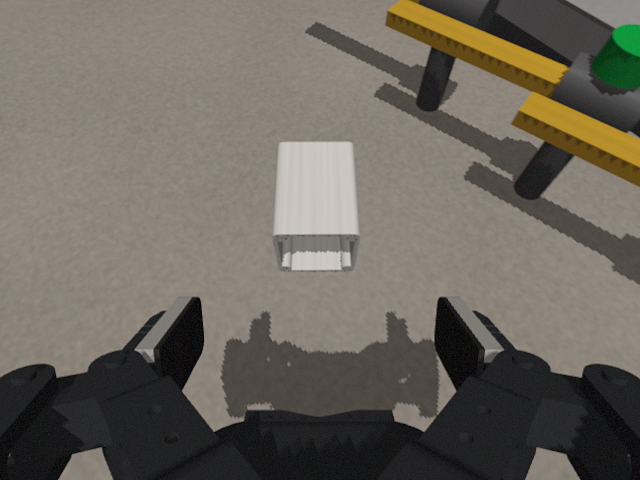

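```bash
python3 -c "
from h import *; from m import quad
import pickle
d=pickle.load(open('w5.pkl','rb'));A=pickle.load(open('d0.pkl','rb'))['scene']
quad(onz(d,[(279,142),(354,142),(358,235),(274,235)],.058),'top')
for w in[(390,15),(517,115)]:
  for s in[(380,40),(413,62),(448,82)]: print(w,s,tri(d,w,A,s))
print('feet',onz(d,[(430,105),(530,195)],0))
save(A,'k1',(360,20,540,140),4)
"
```

```text
top centre [0.3082 0.4834 0.058 ] edges [0.0562 0.0804 0.0543 0.0804] dirs [56.0, -34.9, -124.1, 146.4]
(390, 15) (380, 40) (array([-0.33963239,  1.15772756, -0.37312884]), np.float64(0.024593863099207563))
(390, 15) (413, 62) (array([0.26029677, 0.57427961, 0.12349197]), np.float64(0.0021835861606926297))
(390, 15) (448, 82) (array([0.53480382, 0.30863249, 0.35304851]), np.float64(0.01308400137600798))
(517, 115) (380, 40) (array([ 0.60996365, -0.00639191,  0.62793481]), np.float64(0.03019394233235968))
(517, 115) (413, 62) (array([0.52782225, 0.19172691, 0.45433978]), np.float64(0.017798602838902524))
(517, 115) (448, 82) (array([0.34725887, 0.63436168, 0.07125698]), np.float64(0.0032368149001168805))
feet [[0.25236132 0.65981301 0.        ]
 [0.38481905 0.65616322 0.        ]]
```

View pics/k1.png

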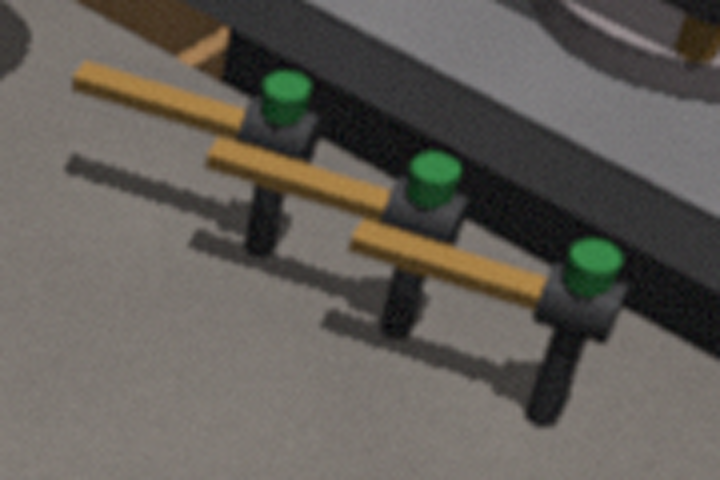

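```bash
python3 -c "
from h import *
plan([.308,.4834,.16],Rt(146,0))"; cat > t3.py <<'E'
from ik import *
from bench import env
q=np.array(env.read_state()["joints"])
def go(pos,M,n=8):
    global q
    T0,M0=fk(q,PP);rv=R.from_matrix(M0.T@M).as_rotvec();emax=0
    for k in range(1,n+1):
        q2,e=ik(T0+(pos-T0)*k/n,M0@R.from_rotvec(rv*k/n).as_matrix(),q,w=.01);emax=max(emax,e);q=q2
    print(np.round(pos,3),"err",round(emax,4),q.round(2))
def U(v,h): v=np.array(v,float);v[2]+=h;return v
if __name__=="__main__":
  go([.308,.4834,.16],Rt(146,0)); q1=q.copy()
  for L,ph in (([.34,.43,.029],165),([.33,.42,.029],175),([.36,.42,.029],165)):
    q=q1;print(L,ph)
    go(U(L,.13),Rt(ph,0));go(U(L,-.015),Rt(ph,0));go(U(L,.15),Rt(ph,0))
    p,M=tcp(L,ph,-45,back=.1);go(p,M)
    p,M=tcp(L,ph,-45);go(p,M)
    p,M=tcp(U(L,.25),ph,0);go(p,M)
    for P2 in (115,100):
      p,M=tcp([.516,.2405,.22],P2,45);go(p,M);p,M=tcp([.516,.2405,.06],P2,45);go(p,M)
E
python3 t3.py
```

```text
t 18.8 shift [ 0.1014 -0.0002  0.0558] turn [ 1.000e-03 -7.925e-01 -7.000e-04] | F [-1.2 -0.4 -0.3] w 1.001
[0.308 0.483 0.16 ] err 0.0 [-0.65  0.56 -0.6   1.99  0.46  0.73 -0.56]
[0.34, 0.43, 0.029] 165
[0.34  0.43  0.159] err 0.0 [-0.48  0.56 -0.69  2.05  0.53  0.72 -0.2 ]
[0.34  0.43  0.014] err 0.0 [-0.66  0.75 -0.46  2.11  0.78  0.45 -0.42]
[0.34  0.43  0.179] err 0.0 [-0.47  0.53 -0.71  2.03  0.5   0.76 -0.17]
[0.288 0.444 0.083] err 0.0 [-1.29  0.75 -0.3   2.21  1.27  1.03 -1.38]
[0.356 0.426 0.012] err 0.0 [-1.2   0.88 -0.23  2.21  1.5   0.96 -1.5 ]
[0.34  0.43  0.256] err 0.0 [-0.38  0.44 -0.8   1.96  0.4   0.91 -0.08]
[0.509 0.256 0.203] err 0.0 [ 0.48  0.81 -0.99  1.94 -0.2   0.76  0.23]
[0.509 0.256 0.043] err 0.0 [ 0.4   1.04 -0.86  1.97 -0.09  0.55  0.31]
[0.513 0.257 0.203] err 0.0 [ 0.53  0.77 -1.01  2.06 -0.3   0.52  0.14]
[0.513 0.257 0.043] err 0.0 [ 0.45  1.03 -0.89  2.09 -0.2   0.29  0.24]
[0.33, 0.42, 0.029] 175
[0.33  0.42  0.159] err 0.0 [-0.45  0.55 -0.74  2.07  0.57  0.72 -0.07]
[0.33  0.42  0.014] err 0.0 [-0.64  0.75 -0.49  2.14  0.84  0.45 -0.31]
[0.33  0
[... 611 characters left out ...]
 err 0.0 [-0.44  0.56 -0.69  2.04  0.53  0.73 -0.16]
[0.36  0.42  0.014] err 0.0 [-0.61  0.76 -0.46  2.1   0.77  0.46 -0.37]
[0.36  0.42  0.179] err 0.0 [-0.43  0.53 -0.71  2.02  0.5   0.76 -0.13]
[0.308 0.434 0.083] err 0.0 [-1.25  0.75 -0.3   2.22  1.31  1.02 -1.38]
[0.376 0.416 0.012] err 0.0 [-1.16  0.88 -0.23  2.22  1.54  0.96 -1.5 ]
[0.36  0.42  0.256] err 0.0 [-0.34  0.45 -0.81  1.95  0.41  0.91 -0.05]
[0.509 0.256 0.203] err 0.0 [ 0.48  0.81 -0.99  1.94 -0.19  0.76  0.22]
[0.509 0.256 0.043] err 0.0 [ 0.4   1.04 -0.86  1.97 -0.09  0.55  0.3 ]
[0.513 0.257 0.203] err 0.0 [ 0.53  0.77 -1.01  2.06 -0.3   0.52  0.13]
[0.513 0.257 0.043] err 0.0 [ 0.45  1.03 -0.89  2.09 -0.2   0.29  0.24]
```

Call:
play_rows(motion=[[[0.101,0,0.056],[0,-0.792,0]],[[0.101,0,0.056],[0,-0.792,0]],[[0.101,0,0.056],[0,-0.792,0]],[[0.101,0,0.056],[0,-0.792,0]],[[0.101,0,0.056],[0,-0.792,0]],[[0.101,0,0.056],[0,-0.792,0]],[[0.101,0,0.056],[0,-0.792,0]]])

```text
clock: 19.5
ee_pos: [0.3026, 0.485, 0.1591]
orientation: [0.288, 0.958, -0.0, -0.001]
wrist_force: [-0.2, -0.1, -0.2]
gripper_width: 0.996
```

```bash
python3 -c "
from h import *
where();plan([.308,.4834,.0135],Rt(146,0))"
```

```text
t 19.5 pos [0.3026 0.485  0.1591] q [-0.688  0.55  -0.558  1.998  0.436  0.712 -0.529] F [-0.17 -0.06 -0.18] w 0.996
x [-0.834  0.552  0.001] y [ 0.552  0.834 -0.001] z [-0.001 -0.    -1.   ]
t 19.5 shift [-0.0056  0.0018  0.1456] turn [-0.001  -0.0008  0.0092] | F [-0.2 -0.1 -0.2] w 0.996
```

Call:
play_rows(motion=[[[-0.006,0.002,0.04],[0,0,0.009]],[[-0.006,0.002,0.08],[0,0,0.009]],[[-0.006,0.002,0.115],[0,0,0.009]],[[-0.006,0.002,0.135],[0,0,0.009]],[[-0.006,0.002,0.145],[0,0,0.009]],[[-0.006,0.002,0.145],[0,0,0.009]],[[-0.006,0.002,0.145],[0,0,0.009]]])

```text
clock: 20.2
ee_pos: [0.3087, 0.4832, 0.0142]
orientation: [0.293, 0.956, -0.0, -0.001]
wrist_force: [0.4, -0.4, 1.3]
gripper_width: 1.001
```

Call:
play_rows(motion=[[[0,0,0],[0,0,0]],[[0,0,0],[0,0,0]],[[0,0,0],[0,0,0]],[[0,0,0],[0,0,0]],[[0,0,0],[0,0,0]],[[0,0,0],[0,0,0]],[[0,0,0],[0,0,0]],[[0,0,0],[0,0,0]]], gripper=255, newtons=40)

```text
clock: 21.0
ee_pos: [0.3093, 0.4839, 0.0155]
orientation: [0.293, 0.956, 0.001, -0.0]
wrist_force: [0.2, -0.7, 6.4]
gripper_width: 0.673
```

```bash
python3 -c "
from h import *
where();plan([.34,.43,.06],Rt(165,0))"
```

```text
t 21.0 pos [0.3093 0.4839 0.0155] q [-0.813  0.753 -0.377  2.056  0.625  0.443 -0.694] F [ 0.18 -0.71  6.38] w 0.673
x [-0.829  0.56   0.001] y [0.56  0.829 0.001] z [-0.     0.001 -1.   ]
t 21.0 shift [-0.0556 -0.0275 -0.0446] turn [ 0.0011 -0.0009 -0.3324] | F [ 0.2 -0.7  6.4] w 0.673
```

Call:
play_rows(motion=[[[0,0,-0.015],[0,0,0]],[[0,0,-0.035],[0,0,0]],[[-0.028,-0.014,-0.045],[0,0,-0.166]],[[-0.056,-0.028,-0.045],[0,0,-0.332]],[[-0.056,-0.028,-0.045],[0,0,-0.332]],[[-0.056,-0.028,-0.045],[0,0,-0.332]],[[-0.056,-0.028,-0.045],[0,0,-0.332]]])

```text
clock: 21.7
ee_pos: [0.3397, 0.4304, 0.061]
orientation: [0.131, 0.991, 0.002, -0.0]
wrist_force: [0.5, 0.4, -1.6]
gripper_width: 0.675
```

```bash
python3 -c "
from h import *
where();plan([.34,.43,.0175],Rt(165,0))"
```

```text
t 21.7 pos [0.3397 0.4304 0.061 ] q [-0.604  0.684 -0.528  2.101  0.681  0.527 -0.331] F [ 0.52  0.38 -1.58] w 0.675
x [-0.966  0.26   0.001] y [0.26  0.966 0.003] z [-0.     0.003 -1.   ]
t 21.7 shift [-0.0004 -0.0005  0.0435] turn [ 0.003  -0.0012 -0.0009] | F [ 0.5  0.4 -1.6] w 0.675
```

Call:
play_rows(motion=[[[0,0,0.015],[0,0,0]],[[0,0,0.03],[0,0,0]],[[0,0,0.038],[0,0,0]],[[0,0,0.041],[0,0,0]],[[0,0,0.043],[0,0,0]],[[0,0,0.0445],[0,0,0]],[[0,0,0.0455],[0,0,0]],[[0,0,0.0455],[0,0,0]]])

```text
clock: 22.5
ee_pos: [0.3399, 0.4308, 0.0157]
orientation: [0.131, 0.991, 0.002, -0.0]
wrist_force: [-0.4, 0.1, -0.9]
gripper_width: 0.674
```

Call:
play_rows(motion=[[[0,0,0.0005],[0,0,0]],[[0,0,0.001],[0,0,0]],[[0,0,0.0015],[0,0,0]],[[0,0,0.0015],[0,0,0]]])

```text
clock: 22.9
ee_pos: [0.3401, 0.4308, 0.0155]
orientation: [0.131, 0.991, 0.002, 0.0]
wrist_force: [-0.1, -1.4, 8.5]
gripper_width: 0.675
```

Contact. Release and rise, then look.

Call:
play_rows(motion=[[[0,0,0],[0,0,0]],[[0,0,0],[0,0,0]],[[0,0,0],[0,0,0]],[[0,0,0],[0,0,0]],[[0,0,0],[0,0,0]],[[0,0,0],[0,0,0]],[[0,0,0],[0,0,0]]], gripper=0)

```text
clock: 23.6
ee_pos: [0.34, 0.4308, 0.0154]
orientation: [0.131, 0.991, 0.002, 0.0]
wrist_force: [-0.6, 0.2, -0.2]
gripper_width: 0.994
```

Call:
play_rows(motion=[[[0,0,-0.02],[0,0,0]],[[0,0,-0.06],[0,0,0]],[[0,0,-0.1],[0,0,0]],[[0,0,-0.14],[0,0,0]],[[0,0,-0.17],[0,0,0]],[[0,0,-0.17],[0,0,0]]])

```text
clock: 24.2
ee_pos: [0.341, 0.4329, 0.1896]
orientation: [0.131, 0.991, 0.006, 0.002]
wrist_force: [0.1, 0.3, -0.4]
gripper_width: 1.004
```

```bash
python3 -c "
from h import *
where()
from bench import env
import pickle
d=env.snapshot('wrist');save(d,'g6');pickle.dump(d,open('w6.pkl','wb'))
p,M=tcp([.35,.427,.029],165,-45,back=.12);plan(p,M)"
```

```text
t 24.2 pos [0.341  0.4329 0.1896] q [-0.463  0.511 -0.711  2.025  0.482  0.762 -0.157] F [ 0.1   0.33 -0.44] w 1.004
x [-0.966  0.26  -0.003] y [0.26  0.965 0.012] z [ 0.006  0.01  -1.   ]
t 24.25 shift [ 0.0582 -0.0025  0.09  ] turn [ 0.0067 -0.7832 -0.0047] | F [-0.   0.2 -1. ] w 1.0
```

View pics/g6.png

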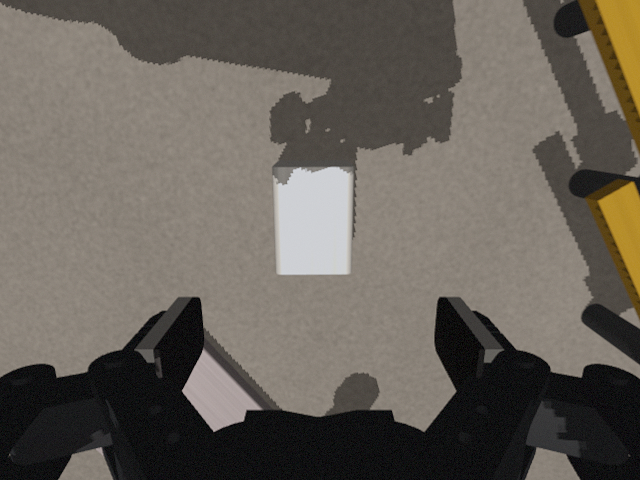

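```bash
python3 -c "
from h import *; from m import quad
import pickle
d=pickle.load(open('w6.pkl','rb'))
quad(onz(d,[(274,167),(354,167),(351,274),(277,274)],.058),'top')
print(proj(d,[.34,.43,.058]))
"
```

```text
top centre [0.3391 0.4316 0.058 ] edges [0.0557 0.0797 0.0556 0.0795] dirs [74.9, -15.2, -105.3, 164.8]
[[312.21254338 224.21480329]]
```

```bash
python3 -c "
from h import *
p,M=tcp([.33,.4336,.031],165,-45,back=.12);plan(p,M)
p,M=tcp([.33,.4336,.031],165,-45,back=.0);plan(p,M)"
```

```text
t 24.25 shift [ 0.0792 -0.0014  0.0879] turn [ 0.0067 -0.7832 -0.0047] | F [-0.   0.2 -1. ] w 1.0
t 24.25 shift [-0.0054 -0.0019  0.173 ] turn [ 0.0067 -0.7832 -0.0047] | F [-0.   0.2 -1. ] w 1.0
```

Call:
play_rows(motion=[[[0.079,-0.001,0.02],[0.007,-0.783,-0.005]],[[0.079,-0.001,0.03],[0.007,-0.783,-0.005]],[[0.079,-0.001,0.05],[0.007,-0.783,-0.005]],[[0.079,-0.001,0.07],[0.007,-0.783,-0.005]],[[0.079,-0.001,0.088],[0.007,-0.783,-0.005]],[[0.079,-0.001,0.088],[0.007,-0.783,-0.005]],[[0.079,-0.001,0.088],[0.007,-0.783,-0.005]],[[0.079,-0.001,0.088],[0.007,-0.783,-0.005]]])

```text
clock: 25.05
ee_pos: [0.2638, 0.4509, 0.098]
orientation: [0.119, 0.916, -0.051, 0.379]
wrist_force: [1.5, -0.4, 0.5]
gripper_width: 1.001
```

```bash
python3 -c "
from h import *
where()
from bench import env
d=env.snapshot('wrist');save(d,'g7')
d=env.snapshot('side');save(d,'g8')
p,M=tcp([.33,.4336,.031],165,-45,back=.0);plan(p,M)"
```

```text
t 25.05 pos [0.2638 0.4509 0.098 ] q [-1.377  0.714 -0.242  2.202  1.192  1.009 -1.337] F [ 1.55 -0.39  0.5 ] w 1.001
x [-0.685  0.179 -0.706] y [ 0.257  0.966 -0.004] z [ 0.682 -0.184 -0.708]
t 25.15 shift [0.0021 0.0006 0.1187] turn [-0.0026 -0.0004 -0.0021] | F [0.1 0.4 0.1] w 1.0
```

View pics/g7.png

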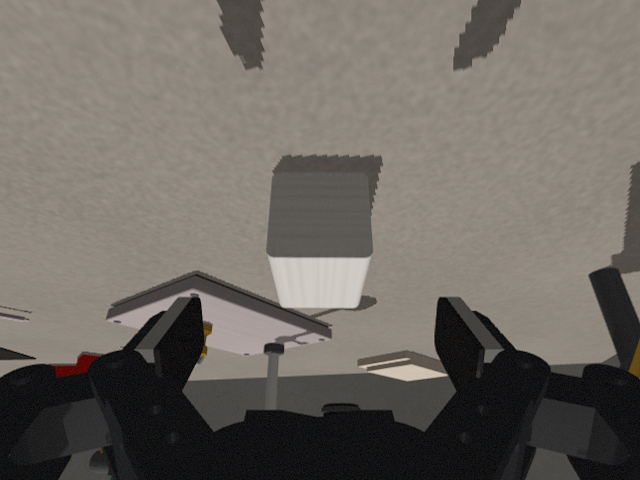

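View pics/g8.png

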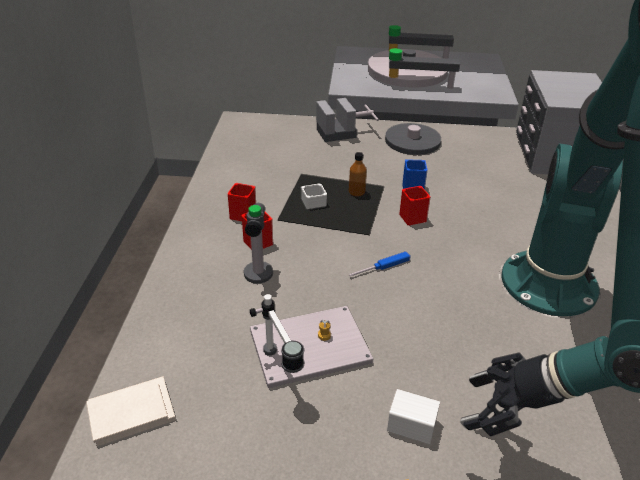

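Wrist view: the pot's floor face is centred between the fingers (x≈320). Advance and grip.

Call:
play_rows(motion=[[[0.002,0.001,0.03],[0,0,0]],[[0.002,0.001,0.06],[0,0,0]],[[0.002,0.001,0.09],[0,0,0]],[[0.002,0.001,0.108],[0,0,0]],[[0.002,0.001,0.117],[0,0,0]],[[0.002,0.001,0.119],[0,0,0]],[[0.002,0.001,0.119],[0,0,0]],[[0.002,0.001,0.119],[0,0,0]]])

```text
clock: 25.95
ee_pos: [0.3461, 0.4303, 0.0149]
orientation: [0.122, 0.916, -0.05, 0.379]
wrist_force: [-0.1, 0.8, 0.3]
gripper_width: 1.001
```

```bash
python3 -c "
from h import *
where()
p,M=tcp([.33,.4336,.031],165,-45,back=.0);plan(p,M)
from bench import env
d=env.snapshot('wrist');save(d,'g9')"
```

```text
t 25.95 pos [0.3461 0.4303 0.0149] q [-1.278  0.87  -0.15   2.21   1.457  0.904 -1.497] F [-0.11  0.76  0.29] w 1.001
x [-0.683  0.186 -0.706] y [0.262 0.965 0.001] z [ 0.682 -0.184 -0.708]
t 25.95 shift [ 0.0002 -0.001   0.0006] turn [-0.0012 -0.0015 -0.0031] | F [-0.1  0.8  0.3] w 1.001
```

View pics/g9.png

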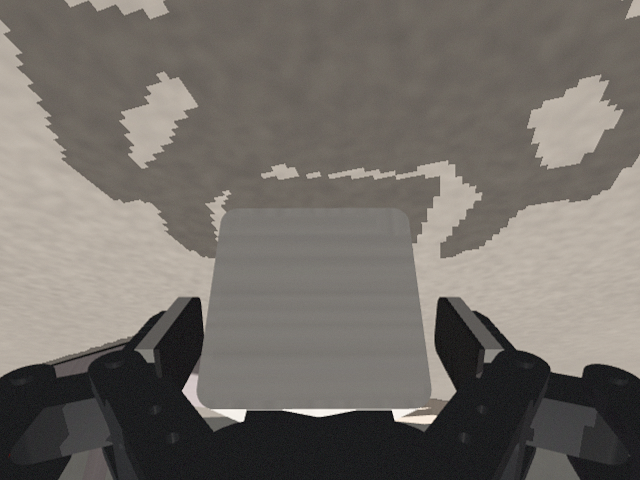

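Call:
play_rows(motion=[[[0,-0.001,0],[0,0,0]],[[0,-0.001,0],[0,0,0]],[[0,-0.001,0],[0,0,0]],[[0,-0.001,0],[0,0,0]],[[0,-0.001,0],[0,0,0]],[[0,-0.001,0],[0,0,0]],[[0,-0.001,0],[0,0,0]],[[0,-0.001,0],[0,0,0]],[[0,-0.001,0],[0,0,0]]], gripper=255, newtons=50)

```text
clock: 26.9
ee_pos: [0.3449, 0.43, 0.0152]
orientation: [0.121, 0.916, -0.049, 0.379]
wrist_force: [-4.8, 1.6, 5.6]
gripper_width: 0.672
```

```bash
python3 -c "
from h import *
from bench import env
where();s=env.read_state();M=R.from_quat(s['orientation']).as_matrix();print(M.T@[0,0,.2],np.degrees(np.arctan2(np.hypot(M[0,2],M[1,2]),-M[2,2])))
plan([.36,.42,.33],Rt(165,0));plan([.42,.34,.36],Rt(140,0))"
```

```text
t 26.9 pos [0.3449 0.43   0.0152] q [-1.279  0.869 -0.151  2.212  1.458  0.904 -1.499] F [-4.75  1.59  5.65] w 0.672
x [-0.683  0.185 -0.706] y [0.26  0.966 0.002] z [ 0.682 -0.183 -0.708]
[-0.14122505  0.0003193  -0.14161703] 44.92066867118724
t 26.9 shift [-0.2344 -0.0052 -0.2108] turn [ 0.001   0.784  -0.0018] | F [-4.8  1.6  5.6] w 0.672
t 26.9 shift [-0.3114 -0.0668 -0.1765] turn [0.172  0.771  0.4118] | F [-4.8  1.6  5.6] w 0.672
```

Call:
play_rows(motion=[[[-0.01,0,-0.01],[0,0,0]],[[-0.03,0,-0.03],[0,0,0]],[[-0.06,0,-0.06],[0,0,0]],[[-0.09,0,-0.09],[0,0,0]],[[-0.234,-0.005,-0.211],[0,0.784,0]],[[-0.234,-0.005,-0.211],[0,0.784,0]],[[-0.234,-0.005,-0.211],[0,0.784,0]],[[-0.234,-0.005,-0.211],[0,0.784,0]],[[-0.234,-0.005,-0.211],[0,0.784,0]],[[-0.234,-0.005,-0.211],[0,0.784,0]],[[-0.234,-0.005,-0.211],[0,0.784,0]]])

```text
clock: 28.0
ee_pos: [0.3626, 0.4206, 0.3333]
orientation: [0.133, 0.991, 0.004, 0.0]
wrist_force: [1.3, -1.2, -1.9]
gripper_width: 0.674
```

```bash
python3 -c "
from h import *
where()
p,M=tcp([.516,.2405,.26],110,45.1);print(p);plan(p,M)"
cat > t4.py <<'E'
from t3 import *
import t3
for ph in(125,115,110,105,100):
  t3.q=np.array(env.read_state()["joints"])
  p,M=tcp([.516,.2405,.26],ph,45);go(p,M);p,M=tcp([.516,.2405,.068],ph,45);go(p,M)
E
python3 t4.py
```

```text
t 28.0 pos [0.3626 0.4206 0.3333] q [-0.589  0.29  -0.441  1.873  0.142  1.002  0.214] F [ 1.25 -1.15 -1.86] w 0.674
x [-0.965  0.264  0.001] y [0.264 0.965 0.009] z [ 0.002  0.008 -1.   ]
[0.51030674 0.25614211 0.24341202]
t 28.0 shift [-0.1859 -0.1204  0.0888] turn [-0.368   0.7206  0.9064] | F [ 1.3 -1.2 -1.9] w 0.674
[0.506 0.254 0.243] err 0.0 [ 0.12  0.61 -0.45  1.86 -0.56  1.07  0.68]
[0.506 0.254 0.051] err 0.0 [ 0.11  0.9  -0.44  1.91 -0.55  0.79  0.85]
[0.509 0.256 0.243] err 0.0 [ 0.15  0.57 -0.45  1.93 -0.66  0.96  0.65]
[0.509 0.256 0.051] err 0.0 [ 0.15  0.88 -0.47  1.98 -0.69  0.66  0.86]
[0.51  0.256 0.243] err 0.0 [ 0.17  0.56 -0.46  1.97 -0.72  0.9   0.63]
[0.51  0.256 0.051] err 0.0 [ 0.18  0.88 -0.49  2.02 -0.76  0.6   0.87]
[0.512 0.257 0.243] err 0.0 [ 0.18  0.54 -0.47  2.01 -0.78  0.84  0.62]
[0.512 0.257 0.051] err 0.0 [ 0.21  0.88 -0.52  2.06 -0.85  0.52  0.9 ]
[0.513 0.257 0.243] err 0.0 [ 0.2   0.52 -0.48  2.05 -0.84  0.78  0.61]
[0.513 0.257 0.051] err 0.0 [ 0.25  0.88 -0.57  2.1  -0.95  0.44  0.93]
```

```bash
python3 -c "
from h import *
p,M=tcp([.516,.2406,.26],112,45.1);plan(p,M)"
```

```text
t 28.0 shift [-0.1854 -0.1207  0.0888] turn [-0.3543  0.7252  0.8735] | F [ 1.3 -1.2 -1.9] w 0.674
```

Call:
play_rows(motion=[[[-0.185,-0.121,0.02],[-0.354,0.725,0.873]],[[-0.185,-0.121,0.02],[-0.354,0.725,0.873]],[[-0.185,-0.121,0.02],[-0.354,0.725,0.873]],[[-0.185,-0.121,0.02],[-0.354,0.725,0.873]],[[-0.185,-0.121,0.089],[-0.354,0.725,0.873]],[[-0.185,-0.121,0.089],[-0.354,0.725,0.873]],[[-0.185,-0.121,0.089],[-0.354,0.725,0.873]],[[-0.185,-0.121,0.089],[-0.354,0.725,0.873]],[[-0.185,-0.121,0.089],[-0.354,0.725,0.873]],[[-0.185,-0.121,0.089],[-0.354,0.725,0.873]],[[-0.185,-0.121,0.089],[-0.354,0.725,0.873]]])

```text
clock: 29.1
ee_pos: [0.5092, 0.2572, 0.244]
orientation: [0.515, 0.767, 0.214, -0.317]
wrist_force: [0.5, -0.7, -1.5]
gripper_width: 0.674
```

```bash
python3 -c "
from h import *
where()
p,M=tcp([.516,.2406,.16],112,45.1);plan(p,M)
from bench import env
for n in('side','scene'):save(env.snapshot(n),'h_'+n)"
```

```text
t 29.1 pos [0.5092 0.2572 0.244 ] q [ 0.135  0.558 -0.423  1.957 -0.716  0.935  0.659] F [ 0.54 -0.75 -1.53] w 0.674
x [-0.269  0.654  0.707] y [0.926 0.378 0.003] z [-0.266  0.655 -0.707]
t 29.1 shift [-0.0721 -0.0001  0.0702] turn [-0.0011  0.0014  0.0048] | F [ 0.5 -0.7 -1.5] w 0.674
```

View pics/h_side.png

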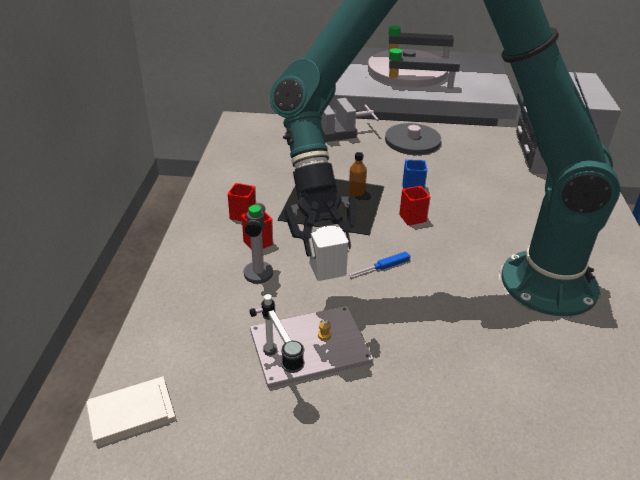

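View pics/h_scene.png

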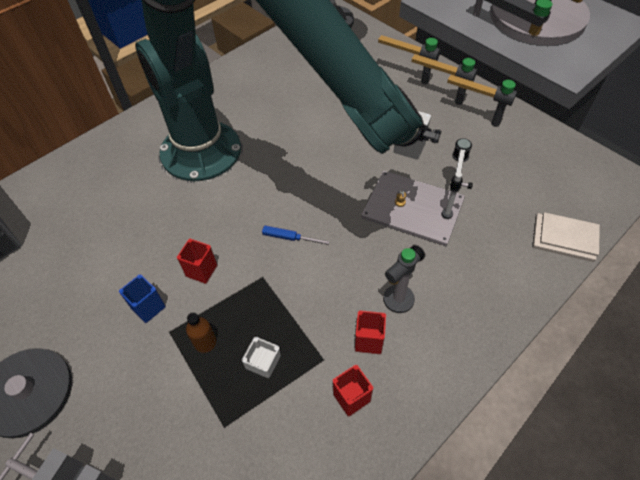

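```bash
python3 -c "
from h import *
plan([.5108,.2534,.120],Rt(112,45.1))"
```

```text
t 29.2 shift [-0.091  -0.0004  0.0847] turn [-0.0009  0.0013  0.005 ] | F [ 0.7 -0.1 -0.2] w 0.676
```

Call:
play_rows(motion=[[[-0.02,0,0.018],[0,0.001,0.005]],[[-0.04,0,0.037],[0,0.001,0.005]],[[-0.06,0,0.056],[0,0.001,0.005]],[[-0.078,0,0.072],[0,0.001,0.005]],[[-0.088,0,0.082],[0,0.001,0.005]],[[-0.091,0,0.085],[0,0.001,0.005]],[[-0.091,0,0.085],[0,0.001,0.005]],[[-0.091,0,0.085],[0,0.001,0.005]]])

```text
clock: 30.0
ee_pos: [0.5116, 0.2544, 0.121]
orientation: [0.516, 0.766, 0.215, -0.318]
wrist_force: [-0.6, 0.6, -0.6]
gripper_width: 0.671
```

```bash
python3 -c "
from h import *
where()
plan([.5108,.2534,.120],Rt(112,45.1))
from bench import env
import pickle
D={n:env.snapshot(n) for n in('side','scene')};pickle.dump(D,open('d2.pkl','wb'))
save(D['side'],'i_side',(240,250,400,370),5);save(D['scene'],'i_scene',(340,110,480,250),5)
for n in D:
  d=D[n];print(n,proj(d,[[.516,.2406,.018],[.516,.2406,.064],[.516,.2406,.085],[.516,.2406,.165]]).round(1))"
```

```text
t 30.0 pos [0.5116 0.2544 0.121 ] q [ 0.142  0.754 -0.435  2.002 -0.749  0.744  0.816] F [-0.6   0.64 -0.58] w 0.671
x [-0.266  0.654  0.708] y [0.927 0.376 0.001] z [-0.265  0.657 -0.706]
t 30.0 shift [-0.0011 -0.0011  0.0002] turn [0.     0.0003 0.0019] | F [-0.6  0.6 -0.6] w 0.671
side [[323.4 336.6]
 [323.9 321. ]
 [324.1 313.7]
 [325.  284.3]]
scene [[399.2 202.6]
 [401.1 190.8]
 [402.  185.2]
 [405.8 162.2]]
```

View pics/i_side.png

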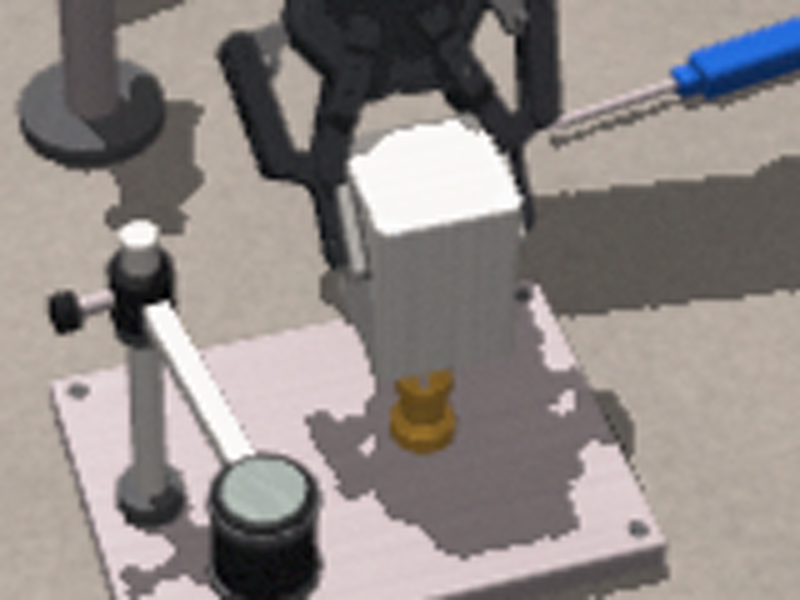

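View pics/i_scene.png

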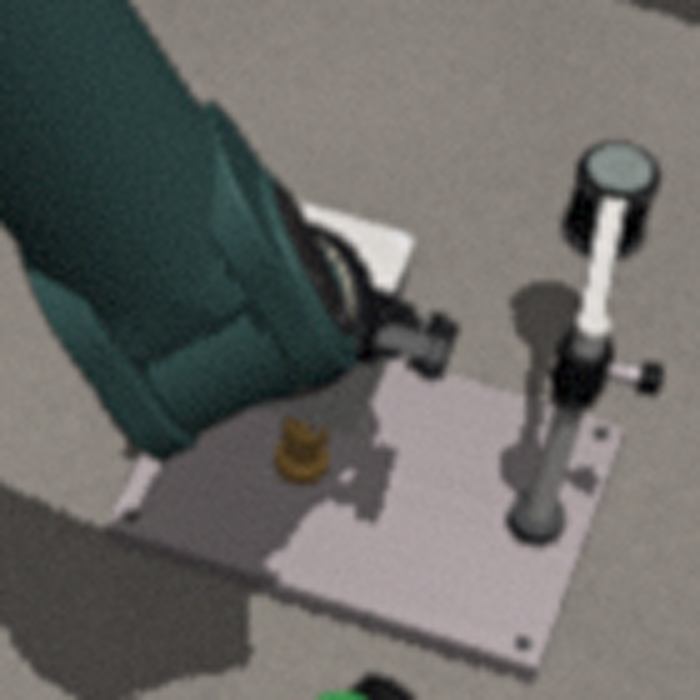

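```bash
python3 -c "
from h import *
import pickle
D=pickle.load(open('d2.pkl','rb'))
T=np.array([.5116,.2544,.121]);a=np.radians(112);r=np.array([np.cos(a),np.sin(a),0]);y=np.array([np.sin(a),-np.cos(a),0])
ax=T-.0138*r;print('axis',ax)
for n,o,s in(('side',(240,250),5),('scene',(340,110),5)):
  d=D[n]
  for nm,z in(('rim',T[2]-.0345),('floor',T[2]+.0455)):
    P=[np.r_[(ax+.029*(i*r+j*y))[:2],z] for i,j in((1,1),(1,-1),(-1,-1),(-1,1))]
    print(n,nm,((proj(d,P)-o+.5)*s).round(0).tolist())
f=lambda p,o:(np.array(p,float)+.5)/5-.5+np.array(o)
A,B=D['scene'],D['side']
print('floor corners from side at z',onz(B,[f((385,235),(240,250)),f((520,208),(240,250)),f((350,172),(240,250))],T[2]+.0455))
print('dop base now A',onz(A,f((302,460),(340,110)),.022),'B',onz(B,f((422,424),(240,250)),.022))
"

```

```text
axis [0.51676957 0.24160486 0.121     ]
side rim [[373.0, 385.0], [512.0, 355.0], [467.0, 258.0], [332.0, 286.0]]
side floor [[376.0, 236.0], [520.0, 208.0], [473.0, 112.0], [333.0, 139.0]]
scene rim [[392.0, 352.0], [279.0, 316.0], [238.0, 401.0], [354.0, 438.0]]
scene floor [[416.0, 236.0], [295.0, 200.0], [252.0, 286.0], [375.0, 324.0]]
floor corners from side at z [[0.5291872  0.27845256 0.1665    ]
 [0.47885285 0.25807006 0.1665    ]
 [0.54589475 0.2444478  0.1665    ]]
dop base now A [[0.5170926  0.24191253 0.022     ]] B [[0.51496605 0.23791407 0.022     ]]
```

```bash
python3 -c "
from h import *
plan([.5108,.2530,.120],Rt(112,45.1));plan([.5108,.2530,.059],Rt(112,45.1))"
```

```text
t 30.1 shift [-0.0012 -0.0012  0.0002] turn [0.0003 0.0007 0.0018] | F [-0.9  0.5 -1.2] w 0.676
t 30.1 shift [-0.0444 -0.0013  0.0433] turn [0.0003 0.0007 0.0018] | F [-0.9  0.5 -1.2] w 0.676
```

Call:
play_rows(motion=[[[-0.001,-0.001,0],[0,0.001,0.002]],[[-0.001,-0.001,0],[0,0.001,0.002]],[[-0.007,-0.001,0.006],[0,0.001,0.002]],[[-0.015,-0.001,0.014],[0,0.001,0.002]],[[-0.023,-0.001,0.022],[0,0.001,0.002]],[[-0.031,-0.001,0.03],[0,0.001,0.002]],[[-0.038,-0.001,0.037],[0,0.001,0.002]],[[-0.043,-0.001,0.042],[0,0.001,0.002]],[[-0.0445,-0.001,0.0433],[0,0.001,0.002]],[[-0.0445,-0.001,0.0433],[0,0.001,0.002]],[[-0.0445,-0.001,0.0433],[0,0.001,0.002]]])

```text
clock: 31.2
ee_pos: [0.5113, 0.2532, 0.0592]
orientation: [0.516, 0.766, 0.215, -0.318]
wrist_force: [-0.5, -0.3, -1.0]
gripper_width: 0.672
```

```bash
python3 -c "
from h import *
where()
plan([.5108,.2530,.0525],Rt(112,45.1))
from bench import env
d=env.snapshot('side');save(d,'j1',(240,250,400,370),5)"
```

```text
t 31.2 pos [0.5113 0.2532 0.0592] q [ 0.151  0.861 -0.446  2.006 -0.764  0.655  0.892] F [-0.5  -0.27 -0.96] w 0.672
x [-0.265  0.654  0.709] y [0.927 0.374 0.001] z [-0.265  0.657 -0.706]
t 31.2 shift [-0.0048 -0.0006  0.0047] turn [ 0.0007 -0.0004  0.0003] | F [-0.5 -0.3 -1. ] w 0.672
```

View pics/j1.png

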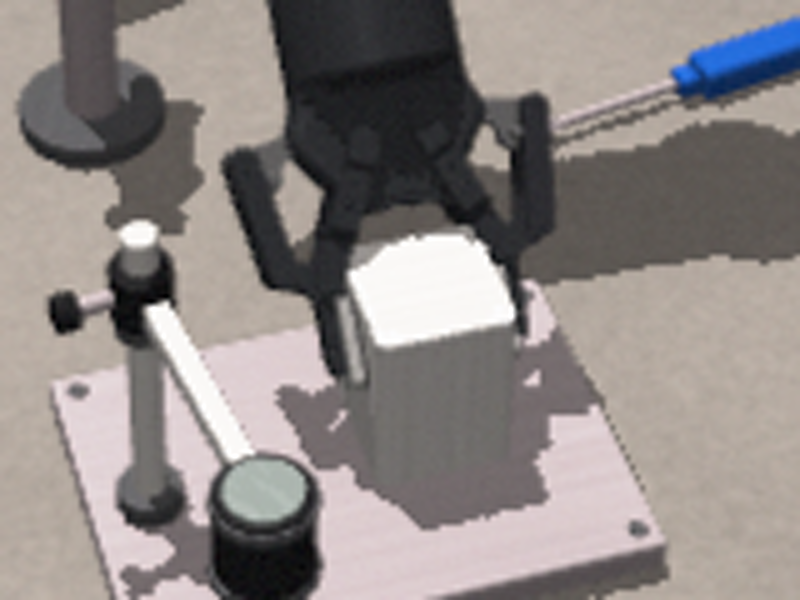

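Over the dop with no contact force (−1 N). Lower slowly onto the plate.

Call:
play_rows(motion=[[[-0.001,0,0.001],[0,0,0]],[[-0.002,0,0.002],[0,0,0]],[[-0.003,0,0.003],[0,0,0]],[[-0.0035,0,0.0035],[0,0,0]],[[-0.0035,0,0.0035],[0,0,0]]])

```text
clock: 31.75
ee_pos: [0.5115, 0.2532, 0.0549]
orientation: [0.516, 0.766, 0.215, -0.318]
wrist_force: [-0.0, -1.5, 4.1]
gripper_width: 0.67
```

Call:
play_rows(motion=[[[-0.0005,0,0.0005],[0,0,0]],[[-0.001,0,0.001],[0,0,0]],[[-0.001,0,0.001],[0,0,0]]])

```text
clock: 32.05
ee_pos: [0.5114, 0.2533, 0.0549]
orientation: [0.516, 0.765, 0.216, -0.319]
wrist_force: [-1.3, -5.3, 10.4]
gripper_width: 0.676
```

```bash
python3 -c "
from h import *
where()
from bench import env
print(env.read_state()['ft_torque'])
d=env.snapshot('side');save(d,'j2',(290,280,370,350),8)"
```

```text
t 32.05 pos [0.5114 0.2533 0.0549] q [ 0.153  0.87  -0.447  2.005 -0.765  0.65   0.9  ] F [-1.28 -5.28 10.45] w 0.676
x [-0.265  0.652  0.71 ] y [0.927 0.375 0.001] z [-0.265  0.659 -0.704]
[-0.36060666  0.10363395  0.28407507]
```

View pics/j2.png

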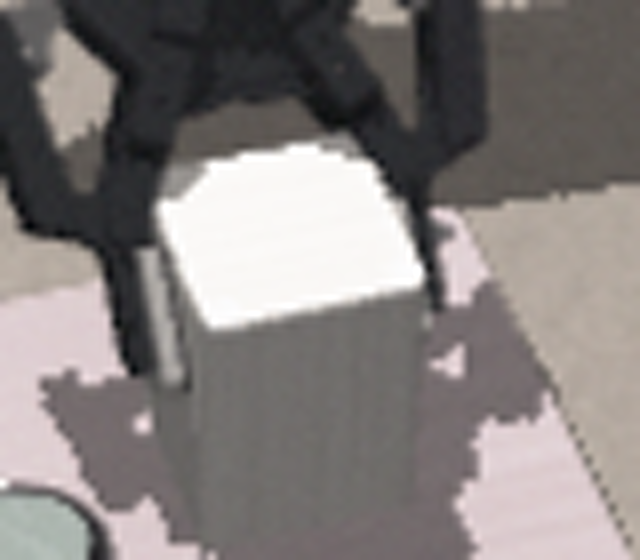

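Call:
play_rows(motion=[[[0,0,0],[0,0,0]],[[0,0,0],[0,0,0]],[[0,0,0],[0,0,0]]], gripper=60, newtons=20)

```text
clock: 32.4
ee_pos: [0.5113, 0.2534, 0.0547]
orientation: [0.516, 0.765, 0.216, -0.319]
wrist_force: [-0.5, -0.7, 0.2]
gripper_width: 0.768
```

Call:
play_rows(motion=[[[0,0,0],[0,0,0]],[[0,0,0],[0,0,0]],[[0,0,0],[0,0,0]],[[0,0,0],[0,0,0]]], gripper=0)

```text
clock: 32.8
ee_pos: [0.5113, 0.2535, 0.0546]
orientation: [0.516, 0.765, 0.216, -0.319]
wrist_force: [-0.1, -0.3, 0.3]
gripper_width: 1.001
```

```bash
python3 -c "
from h import *
where()
from bench import env
d=env.snapshot('side');save(d,'j3',(290,280,370,350),8)
d=env.snapshot('wrist');save(d,'j4')"
```

```text
t 32.8 pos [0.5113 0.2535 0.0546] q [ 0.153  0.871 -0.448  2.005 -0.765  0.649  0.899] F [-0.07 -0.25  0.3 ] w 1.001
x [-0.265  0.652  0.71 ] y [0.927 0.375 0.001] z [-0.266  0.659 -0.704]
```

View pics/j3.png

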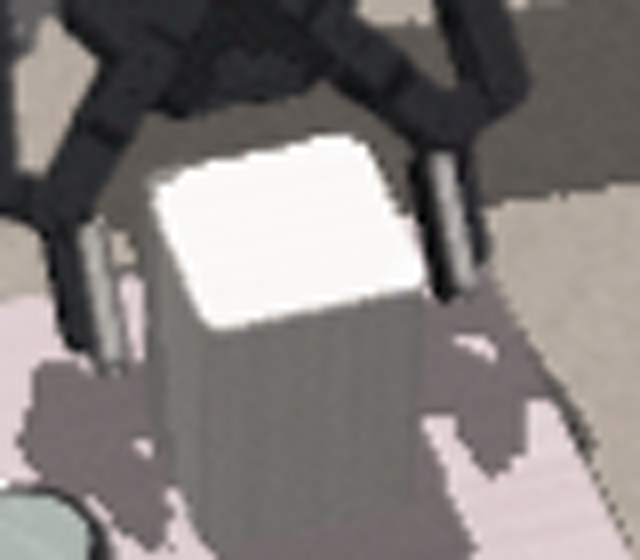

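View pics/j4.png

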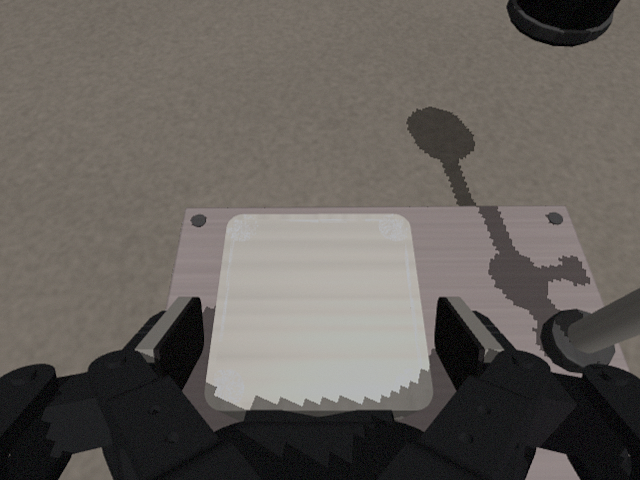

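Call:
play_rows(motion=[[[0,0,-0.015],[0,0,0]],[[0,0,-0.04],[0,0,0]],[[0,0,-0.07],[0,0,0]],[[0,0,-0.1],[0,0,0]],[[0.02,0,-0.13],[0,0,0]],[[0.05,0,-0.16],[0,0,0]],[[0.08,0,-0.19],[0,0,0]],[[0.1,0,-0.21],[0,0,0]],[[0.1,0,-0.21],[0,0,0]]])

```text
clock: 33.8
ee_pos: [0.5425, 0.1812, 0.2779]
orientation: [0.515, 0.767, 0.218, -0.316]
wrist_force: [0.4, 0.5, -0.3]
gripper_width: 0.995
```

```bash
python3 -c "
from h import *
where()
from bench import env
import pickle
D={n:env.snapshot(n) for n in('scene','side','wrist')};pickle.dump(D,open('d3.pkl','wb'))
for n in D: save(D[n],'z_'+n)"
```

```text
t 33.8 pos [0.5425 0.1812 0.2779] q [ 0.224  0.538 -0.369  1.87  -0.651  1.096  0.675] F [ 0.43  0.48 -0.3 ] w 0.995
x [-0.271  0.652  0.709] y [0.927 0.375 0.009] z [-0.26   0.659 -0.706]
```

View pics/z_scene.png

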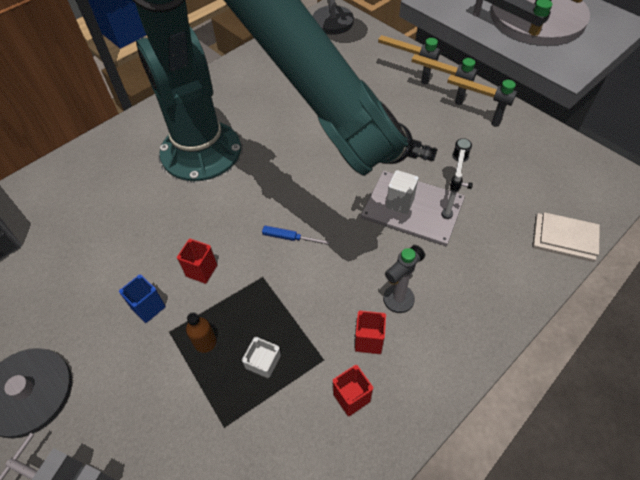

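View pics/z_side.png

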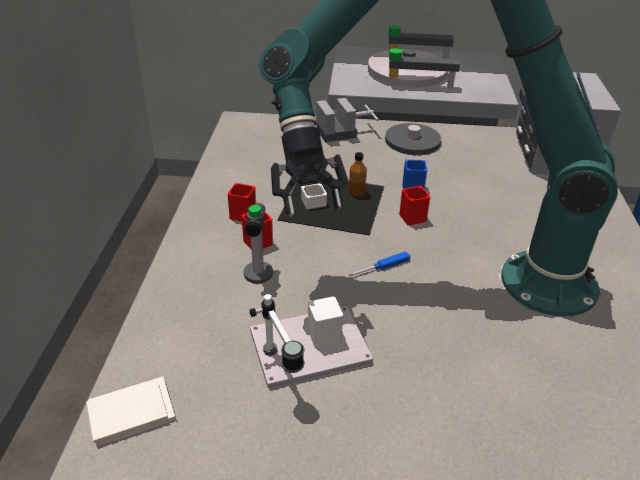

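View pics/z_wrist.png

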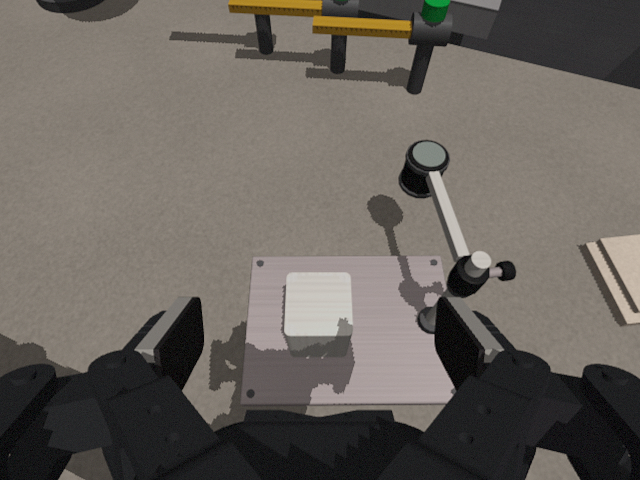

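Final numeric check of height, flatness and loupe angle.

```bash
python3 -c "
from h import *
import pickle
D=pickle.load(open('d3.pkl','rb'))
save(D['side'],'y1',(290,285,360,360),8);save(D['scene'],'y2',(370,120,480,220),7);save(D['wrist'],'y3',(265,255,375,375),5)
w=[(286,273),(352,273),(352,337),(285,334)]
from m import quad
quad(onz(D['wrist'],w,.098),'floor@.098')
"
```

```text
floor@.098 centre [0.5164 0.2398 0.098 ] edges [0.06   0.0584 0.0561 0.0558] dirs [22.2, -70.3, -160.4, 113.6]
```

View pics/y1.png

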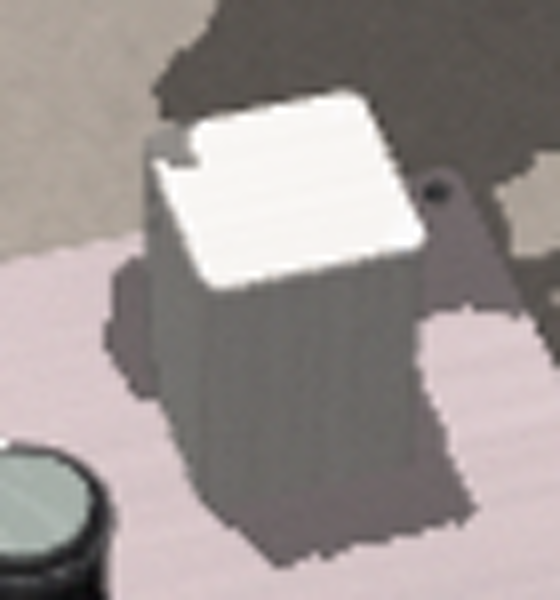

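View pics/y2.png

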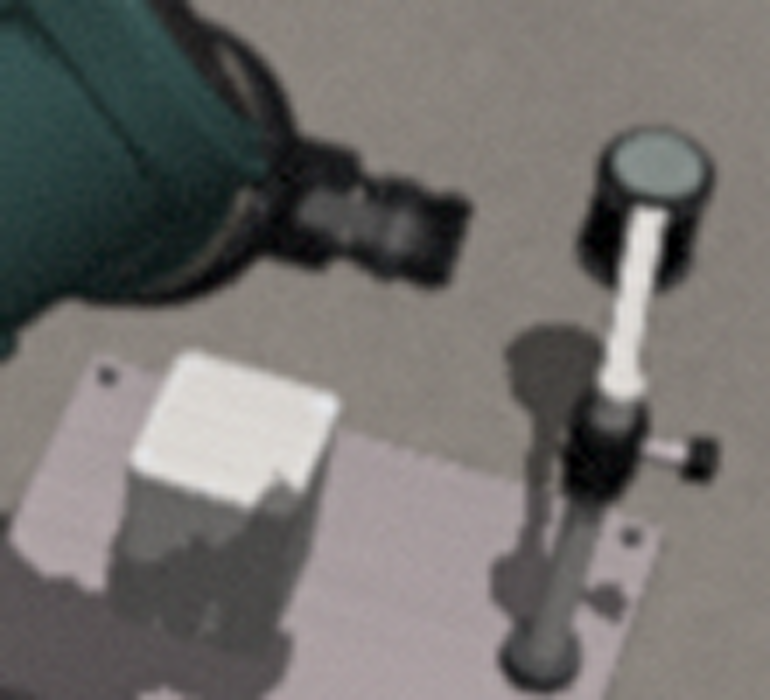

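View pics/y3.png

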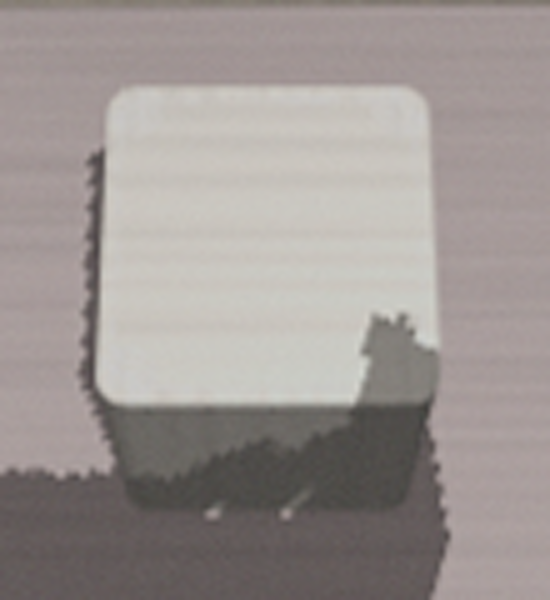

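```bash
python3 -c "
from bench import env
print(env.hand_in(), env.read_state()['clock'])"
```

```text
the job is handed in; nothing more can be done
the job is handed in; nothing more can be done
```

The job is handed in at about 34 s: the loupe is swung clear, and the tall pot stands upside down over the dop on the plate.

- **Loupe:** I swung it with the open fingers straddling the barrel, to roughly −1.4 rad. That angle is judged from where the gripper stopped and from the pictures, not measured separately.
- **Turning the pot:** I gripped it at 45°, laid it on its side and moved it once while it lay there, to keep the hand off the yellow clamp bars. Then I regripped it at the opposite 45° and turned it mouth down.
- **Setting it down:** I lowered it slowly until it touched the plate, at about 12 N at most, then opened the gripper and backed away.

**Last checks**
- **Position:** the pot's floor is centred at (0.516, 0.240), within about 1 mm of the measured dop position, and its sides are about square to the plate.
- **Seating:** at the expected height of 98 mm the edges measured 56–60 mm against the true 58 mm, so it looks seated. All three views show it flat on the plate.
- **Surroundings:** the low pot, bottle, screwdriver and look-alikes appear where they were. I compared these by eye.

**What did not go to plan**
- **Joint limits:** one early move with the pot in hand ran into joint limits and stopped short, with about 20 N at the wrist for a moment. I backed out and replanned.
- **Contact height:** the final contact came about 2 mm higher than I had calculated. I put this down to my estimate of the grip position.
- **Dop:** it cannot be seen under the pot, so I could not confirm by picture that it did not move. No contact force showed while the pot was being lowered over it.

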